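# Load the carrier feeder and start the timer

### The arm

A 7-joint arm with a two-finger parallel gripper is mounted at the origin on the work surface. World frame = base frame: x ahead of the robot, y to its left, z up, the work surface at z = 0. Lengths are in m, angles in rad, forces in N, time in s.
With the tool pointing down it reaches from about 0.4 to 0.85 m from the base axis. Payload 6.9 kg.
Tool frame: the origin (TCP) lies at the very end of the fingers, on their centre line; the grasp point (between the pads) lies 19 mm behind it; z points along the fingers, y is the direction in which the jaws open and shut (so a half turn about z gives the same grasp; the last joint's range is limited). The gripper opens to 85 mm and grips with 20 to 120 N. Pads are 22 mm wide; open, the fingers measure 114 mm over their backs; the gripper's body (76 mm by 85 mm) begins 54 mm behind the grasp point. The pads swing forward as they close: fully open they stand 13 mm farther back than shut.
Start: joints at [1.435, 0.507, -0.238, 1.5, 0.126, 1.149, -0.155], TCP at [0.149, -0.607, 0.231] pointing down, gripper open.
Joint ranges: [-3.08, 3.08], [-0.24, 2.05], [-1.43, 1.35], [0, 2.5], [-1.52, 4.66], [0.17, 1.96], [-2.89, 2.89]. Speed limits (rad/s): [2.39, 2.39, 3.14, 3.14, 3.14, 3.14, 3.14].

### API

Orientations are given as a unit quaternion [w, x, y, z].
In Python, from plant import manip gives the robot as it stands.
- The arm moves only by the shell command python3 -m inch 'ROWS' [FORCE]. ROWS is text: rows parted by semicolons, each of 7 numbers parted by spaces: the turn, a rotation vector about the world's x, y, z in degrees, then the shift along the world's x, y, z in m, then the opening, from -1 (shut) to 1 (fully open), so that 0 is half open. A call has 1 to 20 rows; each row shifts and turns the pose as measured when the row begins; what a row does not reach is not made up. A row lasts 1/10 s, in which the tool goes at most 50 mm and 8.59 degrees, less where a joint would pass 70% of its speed; a pose out of reach is approached as far as the arm can. A call with a gripper value outside its range is refused whole. The fingers move at their own pace and stop on an object; FORCE is the grip in N (left out, the last holds). Time passes only in rows, so rows that do not move let the fingers close. It gives the time, the measured TCP pose, the force and the opening at its end, in the units of the state.
- manip.sense(): the state, without advancing time (a new reading comes with each control period).
- manip.capture(name): name is "side" or "top"; returns a dict with "color" (480x640x3 uint8, red, green, blue), "fx", "fy", "cx", "cy" (pixels), "R" (3x3) and "t" (3): a world point X has camera coordinates R X + t. Camera axes: x right, y down, z forward; pixel columns grow to the right and rows downward; lengths in m; the calibration is good to about 2 mm. A picture is of the moment at which its call begins. There is no depth.
- manip.close_job(): hands the job in, once; it reports no verdict.
The state is a dict: "time_s": time; "qpos": joint angles; "joint_vel": joint speeds; "tau": joint torques, N m; "eef_pos": TCP position; "ee_rot": TCP orientation; "ft_force": force on the tool from outside, world axes, zero at the start; "ft_torque": the same for the moment, N m; "grip_width": opening from 0.0 (shut) to 1.0 (fully open).
Only numpy, scipy, OpenCV 4.12 (cv2) and the standard library are available. Lean on these libraries where they do the work, as an engineer would, in place of code of your own. Each camera call takes 0.05 s, during which the arm holds its last target.

### The job

Load every yellow-framed glass negative carrier from the black mat into the spring-fed feeder, laying each flat in the mouth and pushing it down against the spring until both end catches snap over it and hold it. When all are latched in the feeder and you have let go, press the timer's white key, then the blue, then the red, one at a time and each right down, and let them spring back. Leave everything else where it is.

Things in the scene. Friction and masses are not known exactly. Their poses are not given: they have to be found in the camera images.
- feeder: Spring-fed carrier feeder, fixed: dark base plate 150 x 90 x 8 mm carrying an upright magazine of four aluminium corner posts with flared brass lips. Origin: centre of its underside, on the counter; x along the magazine's long side, y across, z up. A grey drive box (55 x 80 mm, 55 mm high) stands at its +x end, from 71 to 126 mm along x. Holds up to 5 carriers, stacked.
- feeder_mouth (a point): Centre of the magazine's mouth, 84 mm above the counter; axes as the feeder's. Inside 114 (x) x 54 mm (y): 2 mm play all round a carrier, which lies flat, long side along x, either way round, either face up. From here the lips flare outwards up to 98 mm. Both long sides are open over the middle 78 mm for the fingers.
- catch_far (a joint): Spring catch at the middle of the magazine's +x end, a steel flap slanting inwards and down; 0 (rad) at rest, about 0.75 when a carrier pushes it aside. A carrier laid in the mouth rests on both flaps, its centre about 77 to 80 mm above the counter. Pushed down at its middle (3 to 15 N) it swings them out; once its top is lower than 60 mm they snap back over it.
- catch_near (a joint): The like catch at the -x end. To latch a carrier push until its top is about 54 to 56 mm above the counter, then let go: the spring lifts it until its top bears on the catches at 60 mm, its centre then at 56 mm. Each further carrier is pushed in on top and drives the stack 8 mm down.
- follower (a joint): How far the orange spring-loaded follower plate (106 x 46 mm) under the stack is pushed down, m: 0 when empty (plate top 59.5 mm above the counter), about 0.007 with one carrier latched and 0.008 more for each further one; end of travel 0.047. The spring pushes up with 4 N when empty and 0.14 N more per mm.
- timer: Grey steel darkroom timer housing, 160 x 220 x 70 mm, fixed; origin at the centre of its underside on the counter. Three round spring keys stand in a row on its top, in an order that varies.
- mat: Black rubber mat, fixed, 300 x 370 x 2 mm, on which the carriers lie; origin at the centre of its underside
- carrier1 (a point): Glass negative carrier 1 of up to 5 (some may be absent): flat plate with a yellow frame and a glass window, 110 mm long (x) x 50 mm wide (y) x 8 mm thick (z), 75 g, both faces alike. This point is its centre, half-way up. Lies flat on the mat; grasp across its 50 mm width.
- carrier2 (a point): Glass negative carrier 2 of up to 5 (some may be absent): flat plate with a yellow frame and a glass window, 110 mm long (x) x 50 mm wide (y) x 8 mm thick (z), 75 g, both faces alike. This point is its centre, half-way up. Lies flat on the mat; grasp across its 50 mm width.
- carrier3 (a point): Glass negative carrier 3 of up to 5 (some may be absent): flat plate with a yellow frame and a glass window, 110 mm long (x) x 50 mm wide (y) x 8 mm thick (z), 75 g, both faces alike. This point is its centre, half-way up. Lies flat on the mat; grasp across its 50 mm width.
- carrier4 (a point): Glass negative carrier 4 of up to 5 (some may be absent): flat plate with a yellow frame and a glass window, 110 mm long (x) x 50 mm wide (y) x 8 mm thick (z), 75 g, both faces alike. This point is its centre, half-way up. Lies flat on the mat; grasp across its 50 mm width.
- carrier5 (a point): Glass negative carrier 5 of up to 5 (some may be absent): flat plate with a yellow frame and a glass window, 110 mm long (x) x 50 mm wide (y) x 8 mm thick (z), 75 g, both faces alike. This point is its centre, half-way up. Lies flat on the mat; grasp across its 50 mm width.
- key_white_top (a point): Centre of the top of the white key of the timer: 32 mm across, about 88 mm above the counter when up (18 mm above the timer's top); pressed straight down
- key_white (a joint): Travel of the white key, m: 0 up, 0.006 fully down (5 N at the bottom; springs back)
- key_blue_top (a point): Centre of the top of the blue key of the timer: 32 mm across, about 88 mm above the counter when up (18 mm above the timer's top); pressed straight down
- key_blue (a joint): Travel of the blue key, m: 0 up, 0.006 fully down (5 N at the bottom; springs back)
- key_red_top (a point): Centre of the top of the red key of the timer: 32 mm across, about 88 mm above the counter when up (18 mm above the timer's top); pressed straight down
- key_red (a joint): Travel of the red key, m: 0 up, 0.006 fully down (5 N at the bottom; springs back)
- wrench: Bystander: chrome lens wrench, flat, 170 mm long. Leave where it is.
- tong: Bystander: red plastic print tong, about 180 mm long, 16 mm high. Leave where it is.
- magnifier: Bystander: black focusing magnifier, 52 mm across, 62 mm tall. Leave where it is.
- film_can: Bystander: aluminium film can, 64 mm across, 60 mm tall. Leave where it is.

How it is judged:
On the way, in this order (a step that is already met when the one before it is completed fails the run):
1. every carrier is latched flat beneath the catches of the feeder, with the fingers off (horizontal distance between each of carrier1, carrier2, carrier3, carrier4, carrier5 and feeder_mouth below 0.01 m and z of each of carrier1, carrier2, carrier3, carrier4, carrier5 in the frame of feeder below 0.0605 m and angle between the z axis of each of carrier1, carrier2, carrier3, carrier4, carrier5 and the z axis of feeder, either way round below 0.08 rad and contact force between the fingers and anything else below 0.5 N), for 0.4 s.
2. the white key is pressed down, the other two being up (value of joint key_white above 0.0045 m and value of joint each of key_blue, key_red below 0.002 m), for 0.05 s.
3. the blue key is pressed down, the other two being up (value of joint key_blue above 0.0045 m and value of joint each of key_white, key_red below 0.002 m), for 0.05 s.
4. the red key is pressed down, the other two being up (value of joint key_red above 0.0045 m and value of joint each of key_white, key_blue below 0.002 m), for 0.05 s.
At the end, for the whole second after the job is handed in: Every carrier present is in the feeder, its centre within 10 mm of the magazine's axis and lower than 60.5 mm above the feeder's underside, flat within 0.08 rad, the follower at rest; all three keys are up again and the gripper touches nothing (all of step 1 and value of joint each of key_white, key_blue, key_red below 0.002 m and velocity of joint follower below 0.02 m/s).
It fails at once if two keys are pressed at once (value of joint each of key_white, key_blue above 0.004 m or value of joint each of key_white, key_red above 0.004 m or value of joint each of key_blue, key_red above 0.004 m).
It fails at once if a bystander is pushed more than 50 mm away or knocked over (distance of any of wrench, tong, magnifier, film_can from where it was at the start of the episode above 0.05 m or angle between any of magnifier, film_can's own z axis and vertical above 0.6 rad).
Of c1, c2, c3, c4, c5 only 3 to 5 are there at a start; the rules pass over those that are not, and their reading is None.
At some moment in a run one of c1, c2, c3, c4, c5 may be knocked a few centimetres aside while the robot is not near it.
Once in a run the grip may slacken for a moment while it holds something.
It also fails if it takes over 210 s, if anything falls off the work surface, if the arm or the gripper's body presses on something with over 40 N, if the wrist force passes 120 N, or if a joint passes its speed limit or range.

## Working session

There is one attempt and no reset: what is moved stays moved. The work goes in short steps, Python scripts to look and compute and a shell command to move; the robot and the scene stay as the last step left them, time stands still between calls to the robot, and variables do not carry over. Pictures are saved under pics/ and viewed, and the job is handed in when it is done.

```bash
ls; mkdir -p pics
python3 - <<'E'
from plant import manip
import cv2
print(manip.sense())
for n in("side","top"):
    c=manip.capture(n); cv2.imwrite(f"pics/{n}0.png",c["color"][:,:,::-1]); print(n,c["fx"],c["fy"],c["cx"],c["cy"],c["R"],c["t"])
E
```

```text
pics
{'time_s': 0.0, 'qpos': array([ 1.43549869,  0.50834062, -0.23752642,  1.5011634 ,  0.12569276,
        1.14889645, -0.15483011]), 'joint_vel': array([-3.23493158e-04, -9.72892770e-05, -5.02177616e-04, -5.44001661e-04,
        6.22830936e-04,  9.28569295e-04,  1.99912519e-04]), 'tau': array([ 9.33145384e-05, -6.20600510e+01, -2.18694940e+00, -2.49658746e+01,
        1.27199720e-02,  1.18878263e-02,  2.47968592e-05]), 'eef_pos': array([ 0.14885178, -0.6064822 ,  0.23041745]), 'ee_rot': array([-9.00995402e-04,  9.92761054e-01,  1.20102718e-01, -1.23471845e-04]), 'ft_force': array([ 0.29626805, -0.35979611, -0.0782455 ]), 'ft_torque': array([-0.00780409, -0.00488369, -0.06858805]), 'grip_width': 1.0035965680916688}
side 601.5529179259191 601.5529179259191 325.9562698795704 232.53596089853363 [[-0.80305794 -0.59588278 -0.00465429]
 [-0.38664974  0.5269906  -0.75682421]
 [ 0.45343128 -0.6059741  -0.65360191]] [0.45421108 0.313232   1.12116306]
top 530.1758766754364 530.1758766754364 329.9020712228755 243.57797269184073 [[-0.00103683 -0.99978627 -0.02064802]
 [-0.98413422  0.00468359 -0.17736374]
 [ 0.17742254  0.02013653 -0.98392874]] [-0.01789341  0.58641633  1.09544971]
```

View pics/top0.png

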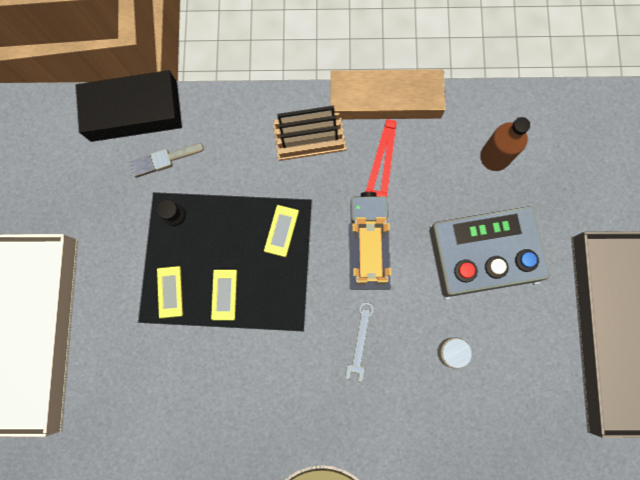

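View pics/side0.png

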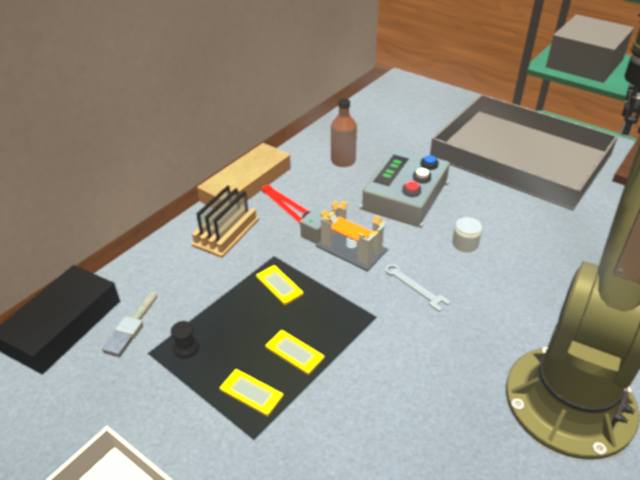

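Both views show three carriers, at top-view pixels (170,292), (224,295) and (282,231). The feeder is at (371,250) with its drive box towards +x. The keys are red (466,271), white (497,266) and blue (528,260).

```bash
cat > h.py <<'E'
import numpy as np, cv2
from plant import manip
def ray(c,uv,z):
    u=np.array([(uv[0]-c["cx"])/c["fx"],(uv[1]-c["cy"])/c["fy"],1.])
    R=np.array(c["R"]);o=-R.T@np.array(c["t"]);d=R.T@u
    return o+d*(z-o[2])/d[2]
def proj(c,X):
    p=np.array(c["R"])@np.array(X)+np.array(c["t"]); return c["fx"]*p[0]/p[2]+c["cx"],c["fy"]*p[1]/p[2]+c["cy"]
def mask(c,lo,hi):
    return cv2.inRange(cv2.cvtColor(c["color"],cv2.COLOR_RGB2HSV),lo,hi)
def rects(c,lo,hi,z,amin=200):
    cs,_=cv2.findContours(mask(c,lo,hi),cv2.RETR_EXTERNAL,cv2.CHAIN_APPROX_NONE)
    out=[]
    for k in cs:
        if cv2.contourArea(k)<amin: continue
        W=np.array([ray(c,p[0],z)[:2] for p in k]).astype(np.float32)
        (x,y),(w,h),a=cv2.minAreaRect(W)
        if w<h: a+=90; w,h=h,w
        a=(a+90)%180-90
        M=cv2.moments(k)
        out.append((k.reshape(-1,2).mean(0).round(),M["m00"],np.round([x,y,w,h],4),round(a,1)))
    return out
def save(c,n,box=None,s=1):
    im=c["color"][:,:,::-1]
    if box: im=im[box[1]:box[3],box[0]:box[2]]
    cv2.imwrite("pics/"+n+".png",cv2.resize(im,None,fx=s,fy=s,interpolation=cv2.INTER_CUBIC))
def tool():
    s=manip.sense(); from scipy.spatial.transform import Rotation as R
    q=s["ee_rot"]; m=R.from_quat([q[1],q[2],q[3],q[0]]).as_matrix()
    ya=m[:,1]; print("t",round(s["time_s"],2),"tcp",np.round(s["eef_pos"],4),"zaxis",np.round(m[:,2],3),"yaw of jaw-y deg",round(np.degrees(np.arctan2(ya[1],ya[0])),1),"F",np.round(s["ft_force"],1),"w",round(s["grip_width"],3),"q7",np.round(s["qpos"],2))
E
python3 - <<'E'
from h import *
tool()
for n in("top","side"):
    c=manip.capture(n)
    print(n,"yellow"); [print(r) for r in rects(c,(25,120,120),(35,255,255),0.010)]
    for nm,lo,hi in(("red",(0,180,100),(6,255,255)),("blue",(100,180,100),(120,255,255))):
        print(nm);[print(r) for r in rects(c,lo,hi,0.088,60)]
    print("orange");[print(r) for r in rects(c,(12,150,120),(23,255,255),0.0595,100)]
c=manip.capture("top"); save(c,"topfeed",(330,170,560,310),3.4)
c=manip.capture("side"); save(c,"sidefeed",(280,140,460,280),4.2)
E
```

```text
t 0.1 tcp [ 0.1488 -0.6066  0.2305] zaxis [-0.     0.002 -1.   ] yaw of jaw-y deg -76.2 F [-0.6 -0.5 -0.2] w 0.998 q7 [ 1.44  0.51 -0.24  1.5   0.13  1.15 -0.15]
top yellow
(array([224., 294.]), 1123.0, array([0.4808, 0.2169, 0.1088, 0.0531]), -0.5)
(array([169., 292.]), 1132.5, array([0.4874, 0.3386, 0.1123, 0.0533]), 5.5)
(array([281., 230.]), 1068.0, array([0.6252, 0.0916, 0.1119, 0.0527]), -14.7)
red
(array([388., 132.]), 115.0, array([ 0.8263, -0.1481,  0.0528,  0.0221]), -14.3)
blue
orange
side yellow
(array([251., 391.]), 1465.0, array([0.4884, 0.3409, 0.1157, 0.0552]), 5.7)
(array([295., 351.]), 1236.5, array([0.482 , 0.2189, 0.1157, 0.056 ]), -0.3)
(array([279., 283.]), 907.5, array([0.6273, 0.093 , 0.1174, 0.0562]), -15.0)
red
(array([286., 203.]), 273.5, array([ 0.7421, -0.0679,  0.1619,  0.0351]), -13.8)
blue
orange
(array([350., 229.]), 413.5, array([ 0.5743, -0.1029,  0.0945,  0.0482]), -1.2)
(array([584., 106.]), 2130.0, array([ 0.3342, -1.0064,  0.2633,  0.1865]), 0.6)
(array([531.,  92.]), 389.5, array([ 0.4942, -0.9985,  0.2144,  0.046 ]), -73.6)
(array([611.,  17.]), 1323.0, array([ 0.4922, -1.706 ,  0.5422,  0.2641]), -74.9)
(array([546.,  25.]), 762.0, array([ 0.6518, -1.5368,  0.6054,  0.0652]), -74.0)
(array([458.,  39.]), 10046.5, array([ 0.9492, -1.2439,  0.9077,  0.6098]), -72.3)
```

View pics/topfeed.png

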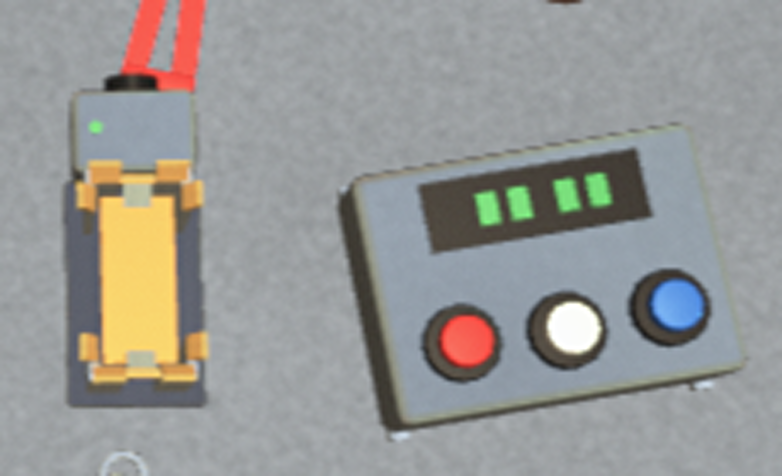

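View pics/sidefeed.png

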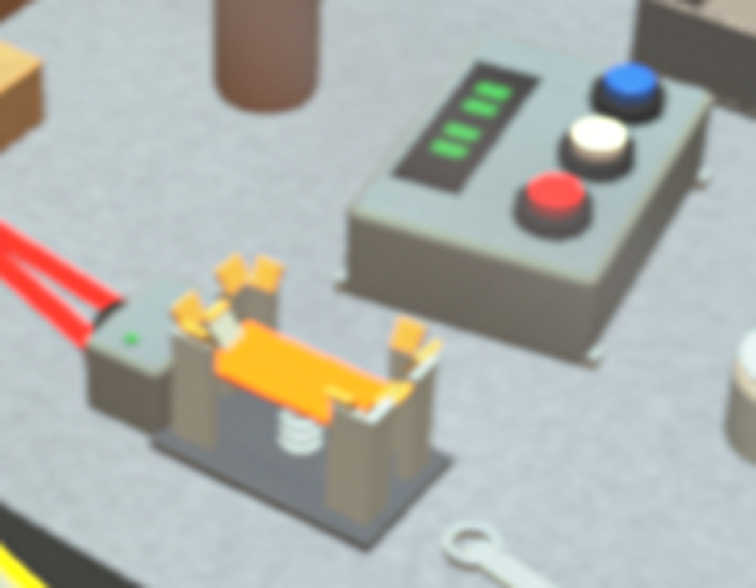

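Run:
```python
from h import *
c=manip.capture("top"); s=manip.capture("side")
T=lambda u,v:(330+u/3.4-.35,170+v/3.4-.35); S=lambda u,v:(280+u/4.2-.4,140+v/4.2-.4)
for n,p in dict(plateFL=(67,405),plateFR=(206,405),plateBL=(68,180)).items(): print(n,ray(c,T(*p),.008).round(4))
for n,p in dict(plateFL=(366,549),plateFR=(452,460),plateBL=(153,440)).items(): print("S",n,ray(s,S(*p),.008).round(4))
hsv=cv2.cvtColor(c["color"],cv2.COLOR_RGB2HSV)
m=mask(c,(10,90,120),(24,255,255)); m2=np.zeros_like(m); m2[200:300,340:400]=m[200:300,340:400]
print(hsv[250,371],hsv[222,360],hsv[271,466],hsv[266,497],hsv[260,528])
def comps(c,lo,hi,box,z,amin=15):
    m=mask(c,lo,hi); q=np.zeros_like(m); x0,y0,x1,y1=box; q[y0:y1,x0:x1]=m[y0:y1,x0:x1]
    n,l,st,ce=cv2.connectedComponentsWithStats(q)
    for i in range(1,n):
        if st[i,4]>=amin: print(st[i],ce[i].round(2),ray(c,ce[i],z).round(4))
print("follower top");comps(c,(19,90,200),(24,200,255),(340,210,400,300),.0595)
print("lips");comps(c,(12,90,150),(18,255,255),(340,210,400,300),.091,5)
for n,cc,b in(("top",c,(430,200,550,300)),("side",s,(380,140,460,220))):
  for col,lo,hi in(("red",(0,120,150),(8,255,255)),("white",(0,0,215),(180,60,255)),("blue",(100,140,150),(125,255,255))):
    print(n,col);comps(cc,lo,hi,b,.088,20)
```

```text
plateFL [ 0.4925 -0.0616  0.008 ]
plateFR [ 0.4922 -0.152   0.008 ]
plateBL [ 0.6424 -0.0634  0.008 ]
S plateFL [ 0.4924 -0.0578  0.008 ]
S plateFR [ 0.4931 -0.1464  0.008 ]
S plateBL [ 0.6396 -0.0598  0.008 ]
[ 22 143 249] [ 17 158 223] [  3 164 248] [ 60   1 252] [107 139 236]
follower top
[356 217  10   2  18] [360.5  217.56] [ 0.642  -0.0861  0.0595]
[376 217  10   2  17] [380.29 217.41] [ 0.6421 -0.129   0.0595]
[365 221  11   3  23] [369.74 222.26] [ 0.6315 -0.106   0.0595]
[360 228  22  49 940] [370.3  251.67] [ 0.567  -0.1062  0.0595]
[354 268   2   8  15] [354.47 271.27] [ 0.5249 -0.072   0.0595]
[358 278  30   4  66] [372.09 279.89] [ 0.5064 -0.1092  0.0595]
lips
[355 219  13  61 177] [359.52 247.16] [ 0.5715 -0.0821  0.091 ]
[375 218  14  14  86] [382.23 223.66] [ 0.6214 -0.1304  0.091 ]
[375 227  12  53  87] [380.89 260.36] [ 0.5435 -0.1261  0.091 ]
[385 268   5   8  32] [386.62 271.72] [ 0.5197 -0.1375  0.091 ]
top red
[460 263  15  15 188] [466.91 269.78] [ 0.5236 -0.3035  0.088 ]
top white
[491 259  15  15 171] [498.23 265.83] [ 0.5315 -0.3682  0.088 ]
top blue
[522 252  15  15 137] [529.68 258.72] [ 0.5461 -0.4337  0.088 ]
side red
[406 181  13  10  96] [412.05 185.65] [ 0.5249 -0.3025  0.088 ]
side white
[416 167  13   9  90] [421.86 171.36] [ 0.5359 -0.3703  0.088 ]
side blue
[424 155  12   8  71] [429.7  158.87] [ 0.5476 -0.4319  0.088 ]
```

```bash
python3 -m inch '0 0 -2 0.03 0.025 0 1;0 0 -2 0.03 0.025 0 1;0 0 -2 0.03 0.025 0 1;0 0 -2 0.03 0.025 0 1;0 0 -2 0.03 0.025 0 1;0 0 -2 0.03 0.025 0 1;0 0 -2 0.03 0.025 0 1;0 0 0 0.03 0.025 0 1;0 0 0 0.03 0.025 0 1;0 0 0 0.03 0.025 0 1;0 0 0 0.03 0.025 0 1;0 0 0 0.02 0.025 0 1'; python3 -c "
from h import *;tool()"
```

```text
time_s: 1.6
eef_pos: [0.5045, -0.2985, 0.2315]
ee_rot: [0.002, 1.0, -0.014, -0.0]
ft_force: [-0.2, -1.0, -0.1]
grip_width: 1.001
t 1.6 tcp [ 0.5045 -0.2985  0.2315] zaxis [-0.001 -0.003 -1.   ] yaw of jaw-y deg -91.6 F [-0.2 -1.  -0.1] w 1.001 q7 [ 0.65  0.45 -0.25  1.61  0.12  1.1  -1.23]
```

```bash
python3 -m inch '0 0 0 0 0.04 0 1;0 0 0 0 0.04 0 1;0 0 0 0 0.04 0 1;0 0 0 0 0.04 0 1;0 0 0 0 0.04 0 1;0 0 0 0 0.04 0 1;0 0 0 -0.01 0.04 0 1;0 0 0 -0.01 0.04 0 1;0 0 0 -0.003 0.04 0 1;0 0 0 0 0.04 0 1;0 0 0 0 0.04 0 1;0 0 0 0 0.04 0 1;0 0 1 0 0.03 0 0.5;0 0 0 0 0 0 0.5'
python3 - <<'E'
from h import *
tool()
c=manip.capture("top");[print(r) for r in rects(c,(25,120,120),(35,255,255),0.010)]
c=manip.capture("side");[print(r) for r in rects(c,(25,120,120),(35,255,255),0.010)]
save(c,"s1")
E
```

```text
time_s: 3.0
eef_pos: [0.4808, 0.238, 0.2332]
ee_rot: [-0.001, 1.0, -0.001, 0.004]
ft_force: [0.0, 0.9, -0.4]
grip_width: 0.754
t 3.0 tcp [0.4808 0.238  0.2332] zaxis [ 0.007  0.001 -1.   ] yaw of jaw-y deg -90.1 F [ 0.   0.9 -0.4] w 0.754 q7 [-0.22  0.38 -0.41  1.74  0.17  1.06 -2.26]
(array([224., 295.]), 1127.0, array([0.4799, 0.2169, 0.1107, 0.0532]), -0.6)
(array([281., 230.]), 1081.0, array([0.625 , 0.0918, 0.1124, 0.0534]), -14.9)
(array([251., 391.]), 1470.0, array([0.4885, 0.3408, 0.1162, 0.0551]), 5.5)
(array([294., 350.]), 1239.0, array([0.4821, 0.219 , 0.1158, 0.0561]), -0.5)
(array([285., 286.]), 359.5, array([0.6236, 0.0939, 0.11  , 0.0563]), -15.0)
```

View pics/s1.png

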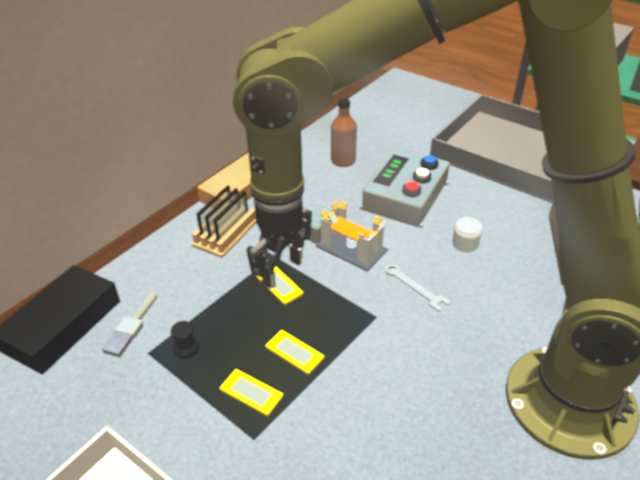

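```bash
python3 -m inch '0 0 0 0 -0.02 -0.03 0.5;0 0 0 0 0 -0.04 0.5;0 0 0 0 0 -0.04 0.5;0 0 0 0 0 -0.04 0.5;0 0 0 0 0 -0.03 0.5;0 0 0 0 0 0 0.5;0 0 0 0 0 0 0.5' 30
python3 - <<'E'
from h import *
tool()
c=manip.capture("side");save(c,"s2",(180,270,400,435),3.6)
E
```

```text
time_s: 3.8
eef_pos: [0.4852, 0.2005, 0.0504]
ee_rot: [0.003, 1.0, -0.011, 0.007]
ft_force: [0.2, -0.1, 0.4]
grip_width: 0.746
t 3.8 tcp [0.4852 0.2005 0.0504] zaxis [ 0.014 -0.006 -1.   ] yaw of jaw-y deg -91.3 F [ 0.2 -0.1  0.4] w 0.746 q7 [-0.24  0.58 -0.31  1.99  0.32  0.6  -2.36]
```

View pics/s2.png

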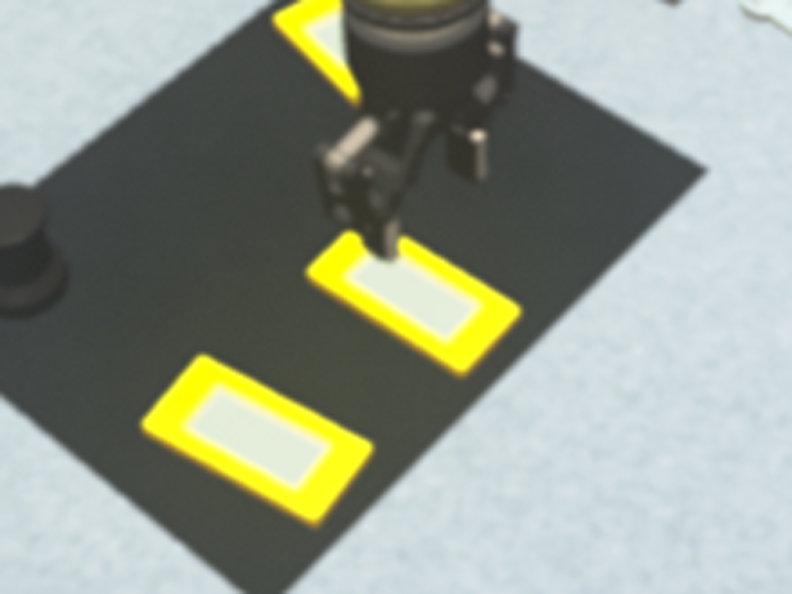

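```bash
python3 -m inch '0.3 0.8 1 -0.004 0.017 0 0.5;0 0 0 0 0 0 0.5;0 0 0 0 0 0 0.5'; python3 -c "
from h import *;tool()"
```

```text
time_s: 4.15
eef_pos: [0.4836, 0.2197, 0.055]
ee_rot: [-0.001, 1.0, -0.002, 0.003]
ft_force: [-0.1, -1.9, 0.2]
grip_width: 0.748
t 4.15 tcp [0.4836 0.2197 0.055 ] zaxis [ 0.006  0.002 -1.   ] yaw of jaw-y deg -90.3 F [-0.1 -1.9  0.2] w 0.748 q7 [-0.26  0.59 -0.33  1.97  0.31  0.63 -2.36]
```

```bash
python3 -m inch '0 0 0 -0.002 -0.002 -0.015 0.5;0 0 0 0 0 -0.015 0.5;0 0 0 0 0 -0.012 0.5;0 0 0 0 0 0 0.5;0 0 0 0 0 0 0.5'
python3 - <<'E'
from h import *
tool()
c=manip.capture("side");save(c,"s3",(180,270,400,435),3.6)
E
```

```text
time_s: 4.65
eef_pos: [0.4839, 0.2199, 0.0155]
ee_rot: [-0.003, 1.0, -0.002, 0.007]
ft_force: [-0.7, 0.5, 0.3]
grip_width: 0.754
t 4.65 tcp [0.4839 0.2199 0.0155] zaxis [ 0.013  0.006 -1.   ] yaw of jaw-y deg -90.2 F [-0.7  0.5  0.3] w 0.754 q7 [-0.29  0.64 -0.29  2.    0.35  0.52 -2.39]
```

View pics/s3.png

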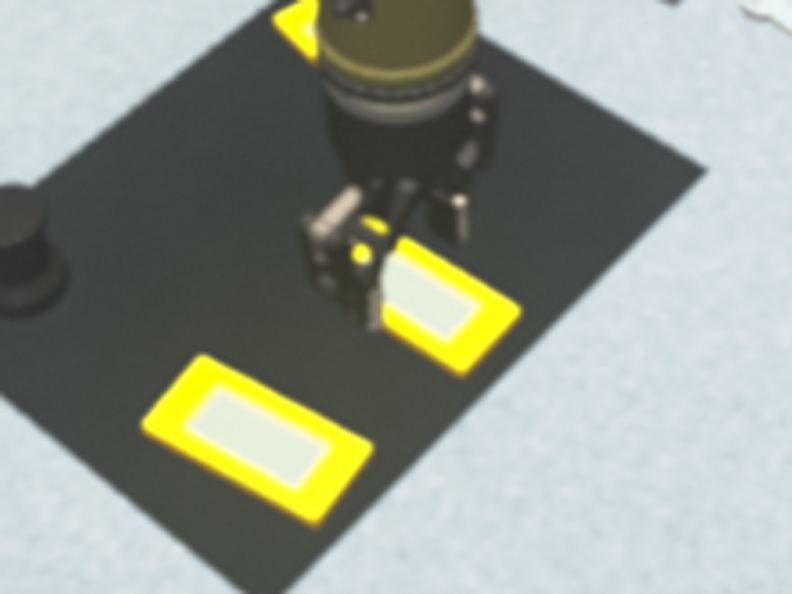

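```bash
python3 -m inch '-0.3 0.7 0 -0.002 -0.002 -0.008 0.5;0 0 0 0 0 -0.004 0.5;0 0 0 0 0 0 0.5'; python3 -c "
from h import *;tool()"
```

```text
time_s: 5.0
eef_pos: [0.4825, 0.218, 0.0037]
ee_rot: [-0.0, 1.0, -0.002, 0.001]
ft_force: [0.3, -0.0, 0.9]
grip_width: 0.754
t 5.0 tcp [0.4825 0.218  0.0037] zaxis [ 0.002  0.001 -1.   ] yaw of jaw-y deg -90.2 F [ 0.3 -0.   0.9] w 0.754 q7 [-0.29  0.67 -0.28  2.01  0.35  0.51 -2.39]
```

```bash
python3 -m inch '0 0 0 0 0 -0.002 0.5;0 0 0 0 0 -0.002 0.5;0 0 0 0 0 0 0.5'
python3 - <<'E'
from h import *
tool()
c=manip.capture("side");save(c,"s4",(230,300,340,383),7)
E
```

```text
time_s: 5.3
eef_pos: [0.4825, 0.2179, -0.0006]
ee_rot: [-0.0, 1.0, -0.002, 0.001]
ft_force: [0.2, -0.3, 0.4]
grip_width: 0.753
t 5.3 tcp [ 0.4825  0.2179 -0.0006] zaxis [ 0.002  0.001 -1.   ] yaw of jaw-y deg -90.2 F [ 0.2 -0.3  0.4] w 0.753 q7 [-0.29  0.67 -0.27  2.01  0.36  0.5  -2.4 ]
```

View pics/s4.png

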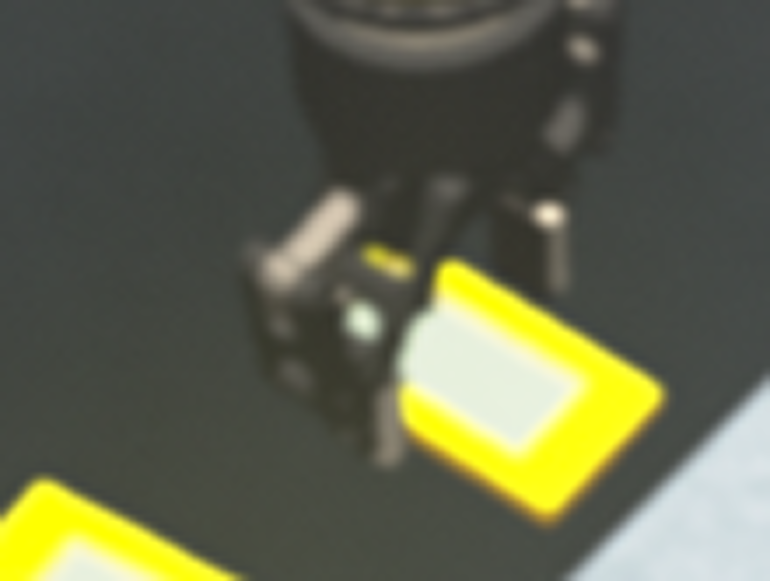

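```bash
python3 -m inch '0 0 0 0 0 0 -1;0 0 0 0 0 0 -1;0 0 0 0 0 0 -1;0 0 0 0 0 0 -1;0 0 0 0 0 0 -1' 40
python3 - <<'E'
from h import *
tool()
c=manip.capture("side");save(c,"s5",(230,300,340,383),7)
c=manip.capture("top");[print(r) for r in rects(c,(25,120,120),(35,255,255),0.010)]
E
```

```text
time_s: 5.85
eef_pos: [0.4826, 0.218, -0.0001]
ee_rot: [-0.001, 1.0, -0.002, 0.001]
ft_force: [-0.5, -0.9, -0.5]
grip_width: 0.57
t 5.85 tcp [ 4.826e-01  2.180e-01 -1.000e-04] zaxis [ 0.002  0.001 -1.   ] yaw of jaw-y deg -90.2 F [-0.5 -0.9 -0.5] w 0.57 q7 [-0.29  0.67 -0.27  2.01  0.36  0.51 -2.4 ]
(array([281., 230.]), 1078.0, array([0.625 , 0.0918, 0.1124, 0.0532]), -14.7)
```

View pics/s5.png

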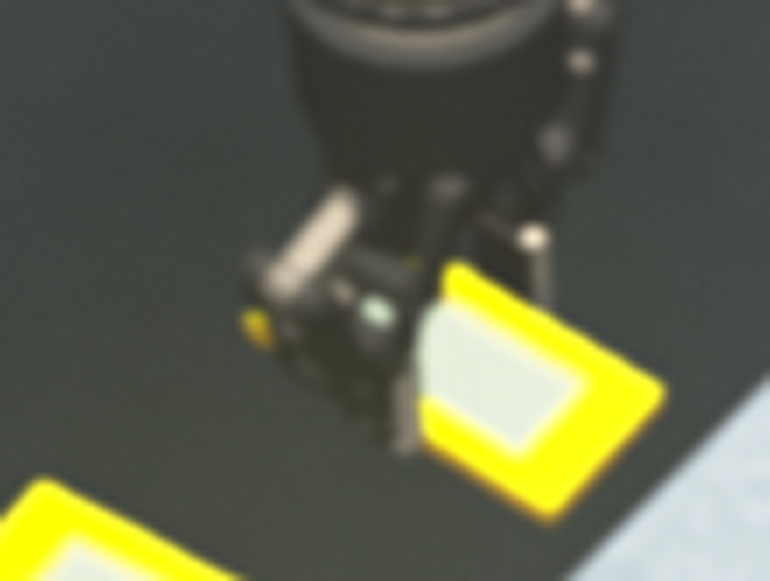

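```bash
python3 -m inch '0 0 0 0 0 0.01 -1;0 0 0 0 0 0.03 -1;0 0 0 0 0 0.04 -1;0 0 0 0 0 0.04 -1;0 0 0 0 0 0.04 -1;0 0 0 0 0 0 -1' 60
python3 - <<'E'
from h import *
tool()
c=manip.capture("side");save(c,"s6")
E
```

```text
time_s: 6.55
eef_pos: [0.4801, 0.2177, 0.1677]
ee_rot: [-0.0, 1.0, -0.001, -0.001]
ft_force: [-0.1, 0.7, 0.0]
grip_width: 0.563
t 6.55 tcp [0.4801 0.2177 0.1677] zaxis [-0.001  0.    -1.   ] yaw of jaw-y deg -90.1 F [-0.1  0.7  0. ] w 0.563 q7 [-0.19  0.44 -0.4   1.85  0.21  0.9  -2.27]
```

View pics/s6.png

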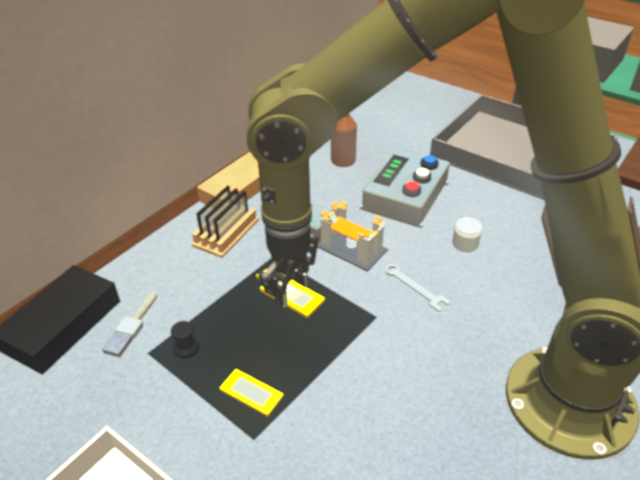

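```bash
python3 -m inch '0 0 0 0.01 -0.03 0 -1;0 0 0 0.01 -0.035 0 -1;0 0 0 0.01 -0.04 0 -1;0 0 0 0.01 -0.04 0 -1;0 0 0 0.01 -0.04 0 -1;0 0 0 0.01 -0.04 0 -1;0 0 0 0.01 -0.04 0 -1;0 0 0 0.01 -0.02 0 -1;0 0 0 0 0 0 -1;0 0 0 0 0 0 -1'
python3 - <<'E'
from h import *
tool()
E
```

```text
time_s: 7.6
eef_pos: [0.5513, -0.0797, 0.1562]
ee_rot: [0.0, 1.0, 0.001, -0.011]
ft_force: [-1.1, 0.1, -0.9]
grip_width: 0.56
t 7.6 tcp [ 0.5513 -0.0797  0.1562] zaxis [-0.021 -0.    -1.   ] yaw of jaw-y deg -89.9 F [-1.1  0.1 -0.9] w 0.56 q7 [ 0.34  0.5  -0.37  1.77  0.21  0.94 -1.69]
```

```bash
python3 -m inch '0 -1.2 -0.5 0.017 -0.025 -0.01 -1;0 0 0 0 0 0 -1;0 0 0 0 0 0 -1'
python3 - <<'E'
from h import *
tool()
c=manip.capture("side");save(c,"s7",(280,160,460,295),4.4)
c=manip.capture("top");save(c,"t7",(310,180,430,300),5)
E
```

```text
time_s: 7.9
eef_pos: [0.567, -0.1007, 0.1443]
ee_rot: [-0.001, 1.0, -0.001, -0.002]
ft_force: [-0.1, 1.1, -1.2]
grip_width: 0.562
t 7.9 tcp [ 0.567  -0.1007  0.1443] zaxis [-0.004  0.002 -1.   ] yaw of jaw-y deg -90.1 F [-0.1  1.1 -1.2] w 0.562 q7 [ 0.37  0.53 -0.36  1.75  0.22  0.91 -1.66]
```

View pics/s7.png

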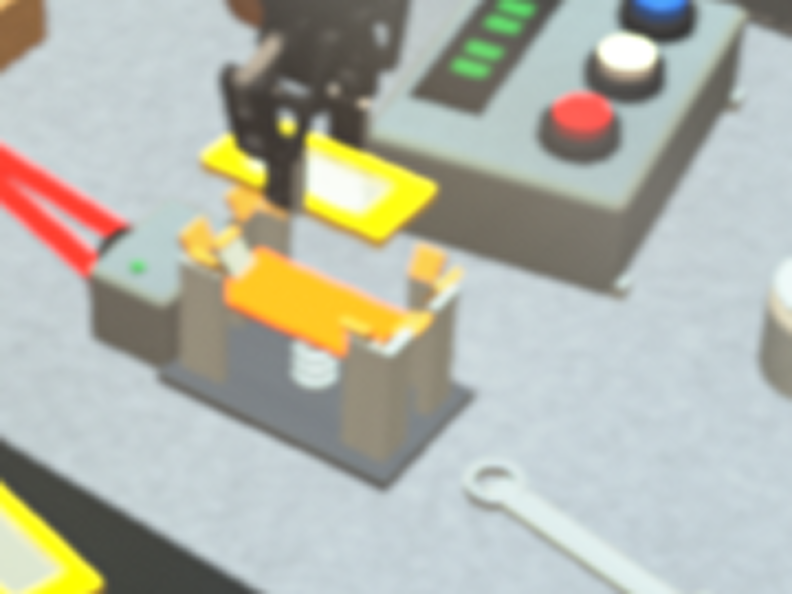

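View pics/t7.png

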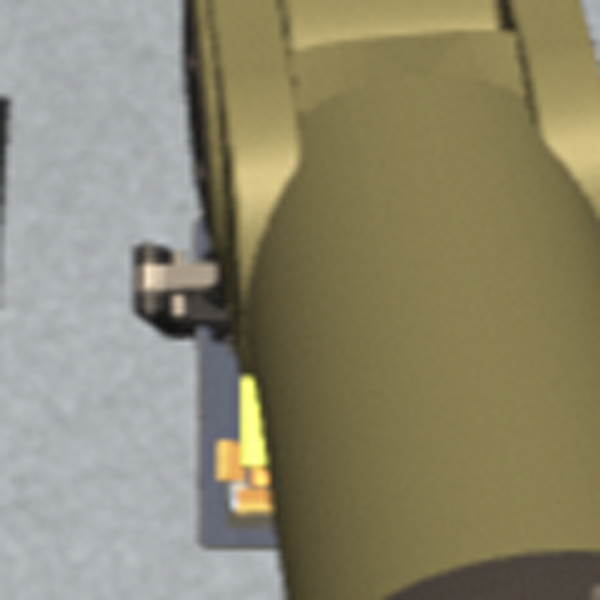

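Run:
```python
from h import *
s=manip.capture("side");t=manip.capture("top")
S=lambda u,v:(280+u/4.4-.4,160+v/4.4-.4);T=lambda u,v:(310+u/5-.4,180+v/5-.4)
for p in((383,488),(472,395)):print("plate",ray(s,S(*p),.008).round(4))
for z in(.150,.154):
  for p in((381,241),(437,187)):print(z,"carrier",ray(s,S(*p),z).round(4))
  print("top FL",ray(t,T(241,466),z).round(4))
print("top plateFL",ray(t,T(200,547),.008).round(4),"follower/tops lip outer",ray(t,T(216,460),.098).round(4))
tool()
```

```text
plate [ 0.4923 -0.0572  0.008 ]
plate [ 0.4933 -0.1452  0.008 ]
0.15 carrier [ 0.5133 -0.0769  0.15  ]
0.15 carrier [ 0.5145 -0.1296  0.15  ]
top FL [ 0.5104 -0.0761  0.15  ]
0.154 carrier [ 0.5107 -0.0728  0.154 ]
0.154 carrier [ 0.5119 -0.1252  0.154 ]
top FL [ 0.5099 -0.076   0.154 ]
top plateFL [ 0.492  -0.0622  0.008 ] follower/tops lip outer [ 0.5194 -0.0675  0.098 ]
t 8.1 tcp [ 0.5673 -0.1015  0.1449] zaxis [-0.002  0.001 -1.   ] yaw of jaw-y deg -90.1 F [-0.1  0.9 -0.9] w 0.559 q7 [ 0.37  0.53 -0.36  1.75  0.22  0.91 -1.66]
```

```bash
python3 -m inch '0 0 -0.4 0.001 -0.003 -0.015 -1;0 0 0 0 0 -0.015 -1;0 0 0 0 0 -0.01 -1;0 0 0 0 0 0 -1;0 0 0 0 0 0 -1'
python3 - <<'E'
from h import *
tool()
c=manip.capture("side");save(c,"s8",(300,180,420,270),6.6)
c=manip.capture("top");save(c,"t8",(310,180,430,300),5)
E
```

```text
time_s: 8.6
eef_pos: [0.5689, -0.1015, 0.1056]
ee_rot: [-0.001, 1.0, -0.002, 0.0]
ft_force: [0.9, 0.4, -0.9]
grip_width: 0.56
t 8.6 tcp [ 0.5689 -0.1015  0.1056] zaxis [ 0.     0.001 -1.   ] yaw of jaw-y deg -90.3 F [ 0.9  0.4 -0.9] w 0.56 q7 [ 0.35  0.57 -0.34  1.79  0.25  0.82 -1.68]
```

View pics/s8.png

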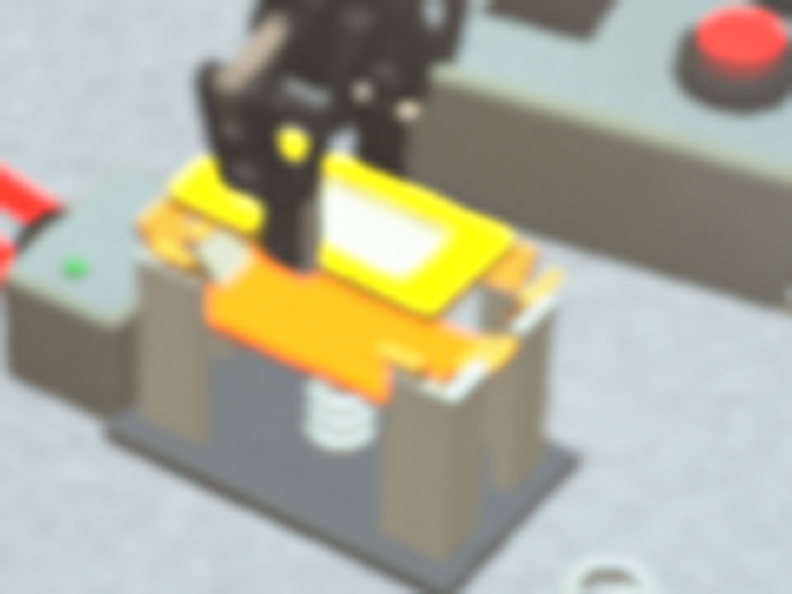

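View pics/t8.png

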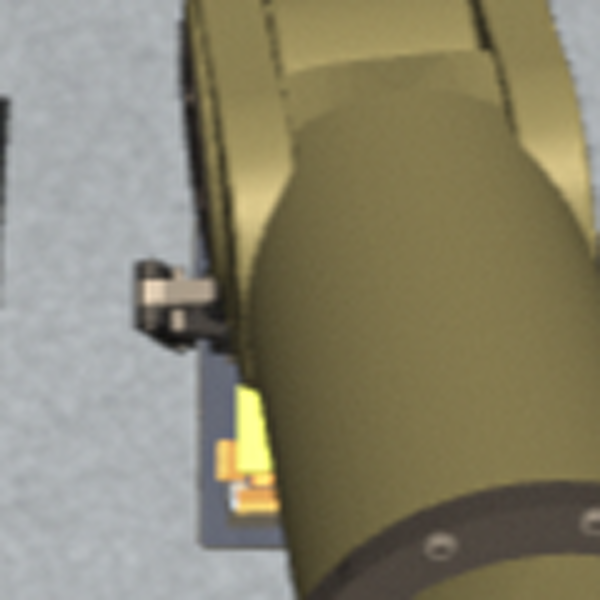

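```bash
python3 -m inch '0 0 0 -0.001 -0.004 0 -1;0 0 0 0 0 -0.006 -1;0 0 0 0 0 -0.006 -1;0 0 0 0 0 0 -1'
python3 - <<'E'
from h import *
tool()
c=manip.capture("side");save(c,"s9",(300,180,420,270),6.6)
c=manip.capture("top");save(c,"t9",(340,240,400,300),9)
E
```

```text
time_s: 9.1
eef_pos: [0.5687, -0.1066, 0.0944]
ee_rot: [-0.0, 1.0, -0.003, 0.002]
ft_force: [-0.5, 1.4, -0.2]
grip_width: 0.565
t 9.1 tcp [ 0.5687 -0.1066  0.0944] zaxis [ 0.003  0.001 -1.   ] yaw of jaw-y deg -90.3 F [-0.5  1.4 -0.2] w 0.565 q7 [ 0.36  0.59 -0.34  1.8   0.26  0.79 -1.68]
```

View pics/s9.png

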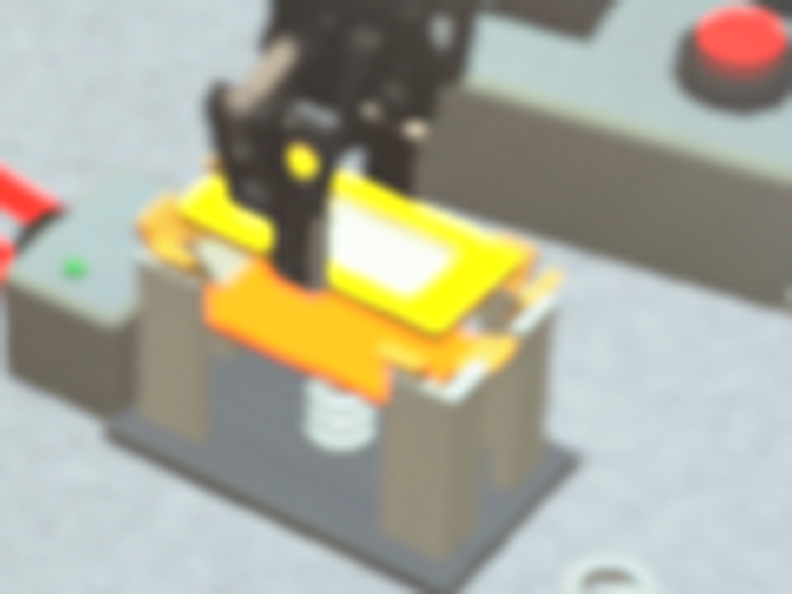

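View pics/t9.png

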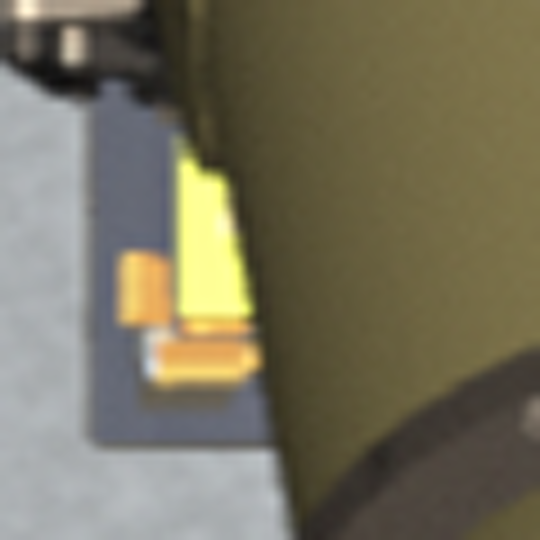

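```bash
python3 -m inch '0 0 0 0 0 -0.006 -1;0 0 0 0 0 -0.006 -1;0 0 0 0 0 -0.004 -1;0 0 0 0 0 0 -1'
python3 - <<'E'
from h import *
tool()
c=manip.capture("side");save(c,"s10",(300,180,420,270),6.6)
c=manip.capture("top");save(c,"t10",(340,240,400,300),9)
E
```

```text
time_s: 9.6
eef_pos: [0.5691, -0.1062, 0.0775]
ee_rot: [-0.0, 1.0, -0.003, 0.002]
ft_force: [0.1, 0.1, -0.4]
grip_width: 0.559
t 9.6 tcp [ 0.5691 -0.1062  0.0775] zaxis [ 0.004  0.001 -1.   ] yaw of jaw-y deg -90.3 F [ 0.1  0.1 -0.4] w 0.559 q7 [ 0.35  0.61 -0.33  1.82  0.27  0.75 -1.69]
```

View pics/s10.png

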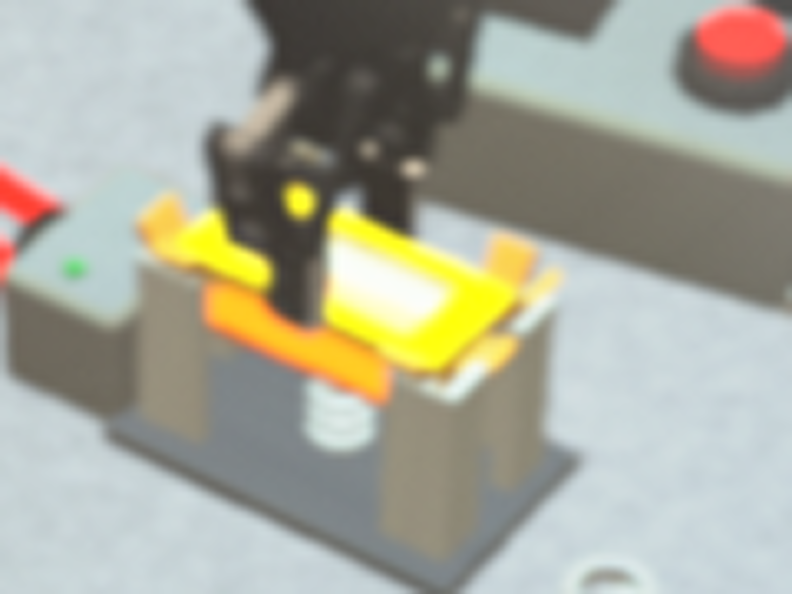

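View pics/t10.png

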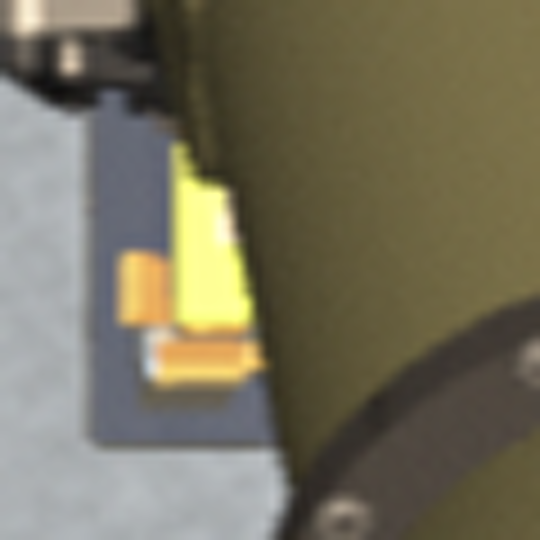

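```bash
python3 -m inch '0 0 0 0 -0.001 -0.003 -1;0 0 0 0 0 -0.002 -1;0 0 0 0 0 0 -1'
python3 - <<'E'
from h import *
tool()
E
```

```text
time_s: 10.0
eef_pos: [0.5699, -0.1067, 0.0732]
ee_rot: [-0.001, 1.0, -0.002, 0.003]
ft_force: [1.3, 0.7, -1.6]
grip_width: 0.562
t 10.0 tcp [ 0.5699 -0.1067  0.0732] zaxis [ 0.006  0.001 -1.   ] yaw of jaw-y deg -90.3 F [ 1.3  0.7 -1.6] w 0.562 q7 [ 0.35  0.62 -0.32  1.82  0.27  0.74 -1.7 ]
```

```bash
python3 -m inch '0 0 0 0 0 -0.001 0.45;0 0 0 0 0 0 0.45;0 0 0 0 0 0 0.45;0 0 0 0 0 0.03 0.45;0 0 0 0 0 0.03 0.45;0 0 0 0 0 0 -1;0 0 0 0 0 0 -1;0 0 0 0 0 0 -1;0 0 0 0 0 0 -1'
python3 - <<'E'
from h import *
tool()
c=manip.capture("side");save(c,"s11",(300,180,420,270),6.6)
c=manip.capture("top");save(c,"t11",(340,240,400,300),9)
E
```

```text
time_s: 10.9
eef_pos: [0.569, -0.1076, 0.1328]
ee_rot: [-0.0, 1.0, -0.003, 0.002]
ft_force: [0.5, -0.1, 0.2]
grip_width: 0.037
t 10.9 tcp [ 0.569  -0.1076  0.1328] zaxis [ 0.004  0.    -1.   ] yaw of jaw-y deg -90.3 F [ 0.5 -0.1  0.2] w 0.037 q7 [ 0.37  0.54 -0.35  1.76  0.23  0.87 -1.66]
```

View pics/s11.png

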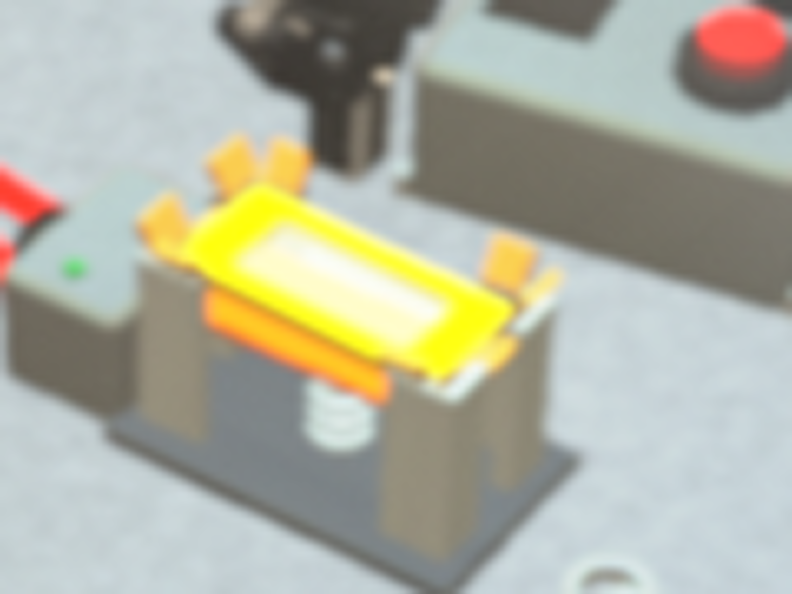

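View pics/t11.png

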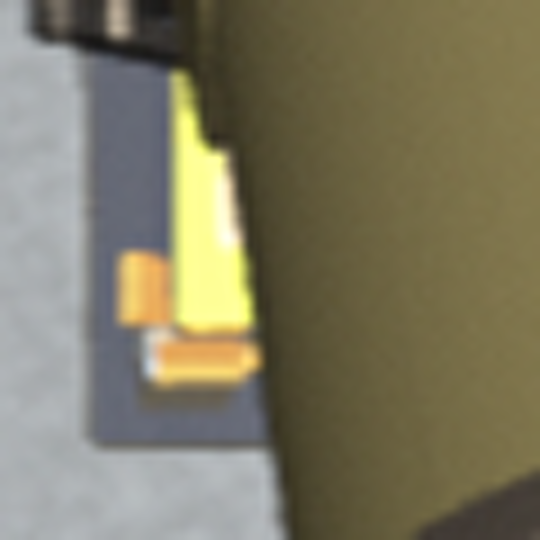

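```bash
python3 -m inch '0 0 0 -0.001 0.001 -0.02 -1;0 0 0 0 0 -0.02 -1;0 0 0 0 0 -0.008 -1;0 0 0 0 0 -0.006 -1;0 0 0 0 0 -0.006 -1;0 0 0 0 0 -0.006 -1'; python3 -c "
from h import *;tool()"
```

```text
time_s: 11.6
eef_pos: [0.5688, -0.1065, 0.0654]
ee_rot: [-0.0, 1.0, -0.003, 0.003]
ft_force: [-0.7, -0.5, 6.1]
grip_width: -0.003
t 11.6 tcp [ 0.5688 -0.1065  0.0654] zaxis [ 0.005  0.    -1.   ] yaw of jaw-y deg -90.3 F [-0.7 -0.5  6.1] w -0.003 q7 [ 0.35  0.62 -0.32  1.83  0.28  0.72 -1.7 ]
```

```bash
python3 -m inch '0 0 0 0 0 -0.005 -1;0 0 0 0 0 -0.005 -1;0 0 0 0 0 -0.001 -1;0 0 0 0 0 0 -1'
python3 - <<'E'
from h import *
tool()
c=manip.capture("side");save(c,"s12",(300,180,420,270),6.6)
E
```

```text
time_s: 12.0
eef_pos: [0.5688, -0.1064, 0.0547]
ee_rot: [0.0, 1.0, -0.003, 0.003]
ft_force: [-1.2, 0.0, 5.1]
grip_width: 0.005
t 12.0 tcp [ 0.5688 -0.1064  0.0547] zaxis [ 0.005 -0.    -1.   ] yaw of jaw-y deg -90.3 F [-1.2  0.   5.1] w 0.005 q7 [ 0.34  0.64 -0.31  1.84  0.29  0.7  -1.71]
```

View pics/s12.png

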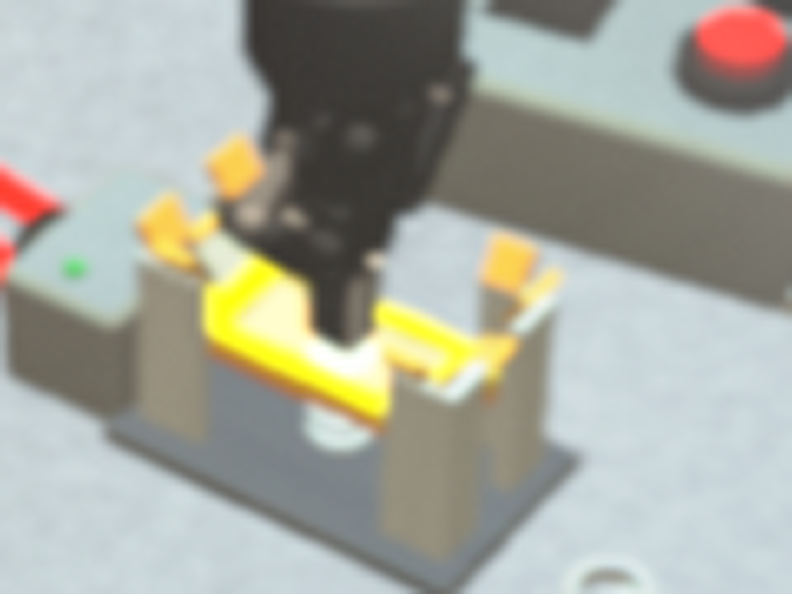

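```bash
python3 -m inch '0 0 0 0 0 0.01 -1;0 0 0 0 0 0.03 -1;0 0 0 0 0 0.04 -1;0 0 0 0 0 0.04 -1;0 0 -2 0.006 0.04 0 0.5;0 0 -2 0.006 0.04 0 0.5;0 0 -2 0.006 0.04 0 0.5;0 0 -2 0.006 0.04 0 0.5;0 0 -2 0.006 0.02 0 0.5;0 0 -2 0.006 0 0 0.5;0 0 -2 0.005 0 0 0.5;0 0 0 0 0 0 0.5'
python3 - <<'E'
from h import *
tool()
s=manip.capture("side");save(s,"s13")
c=manip.capture("top");save(c,"t13");[print(r) for r in rects(c,(25,120,120),(35,255,255),0.010)]
[print(r) for r in rects(s,(25,120,120),(35,255,255),0.010)]
E
```

```text
time_s: 13.25
eef_pos: [0.6091, 0.0807, 0.1872]
ee_rot: [-0.002, 0.991, -0.13, 0.005]
ft_force: [0.1, -0.6, -0.3]
grip_width: 0.748
t 13.25 tcp [0.6091 0.0807 0.1872] zaxis [ 0.009  0.002 -1.   ] yaw of jaw-y deg -105.0 F [ 0.1 -0.6 -0.3] w 0.748 q7 [ 0.02  0.53 -0.31  1.6   0.18  1.03 -2.17]
(array([169., 292.]), 1133.5, array([0.4874, 0.3386, 0.1123, 0.0533]), 5.5)
(array([251., 391.]), 1468.0, array([0.4886, 0.3408, 0.116 , 0.0551]), 5.5)
(array([279., 283.]), 909.5, array([0.6273, 0.093 , 0.1174, 0.0563]), -15.0)
(array([351., 228.]), 239.0, array([ 0.604 , -0.155 ,  0.1176,  0.0587]), 0.1)
```

View pics/s13.png

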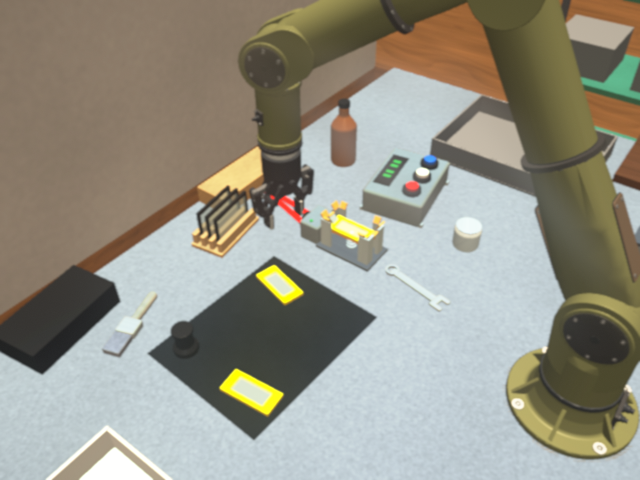

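View pics/t13.png

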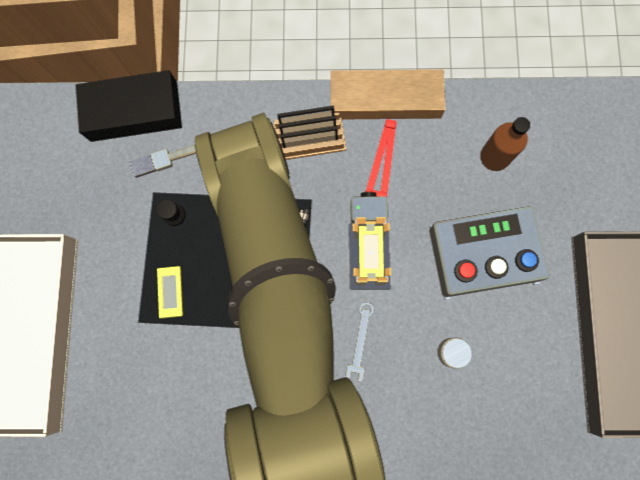

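```bash
python3 - <<'E'
from h import *
c=manip.capture("top");save(c,"t14",(345,205,395,300),6)
E
python3 -m inch '0 0.5 0 0.017 0.012 -0.02 0.5;0 0 0 0 0 -0.03 0.5;0 0 0 0 0 -0.03 0.5;0 0 0 0 0 -0.03 0.5;0 0 0 0 0 -0.015 0.5;0 0 0 0 0 0 0.5;0 0 0 0 0 0 0.5';python3 -c "
from h import *;tool()"
```

```text
time_s: 14.1
eef_pos: [0.6255, 0.0872, 0.0605]
ee_rot: [-0.0, 0.991, -0.131, 0.001]
ft_force: [0.7, -0.2, 0.7]
grip_width: 0.751
t 14.1 tcp [0.6255 0.0872 0.0605] zaxis [ 0.003  0.    -1.   ] yaw of jaw-y deg -105.1 F [ 0.7 -0.2  0.7] w 0.751 q7 [-0.01  0.69 -0.27  1.69  0.24  0.8  -2.23]
```

View pics/t14.png

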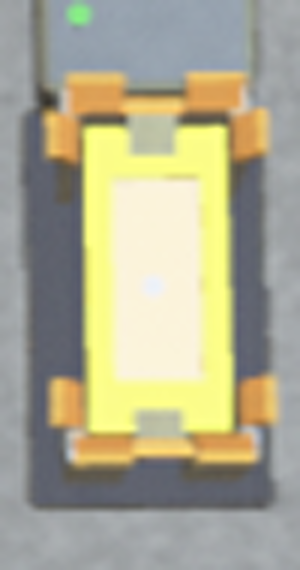

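```bash
python3 -m inch '0 0 0 0.001 0.006 0 0.5;0 0 0 0 0 -0.015 0.5;0 0 0 0 0 -0.015 0.5;0 0 0 0 0 -0.01 0.5;0 0 0 0 0 0 0.5;0 0 0 0 0 0 0.5';python3 - <<'E'
from h import *
tool()
s=manip.capture("side");save(s,"s15",(220,220,340,310),6.6)
E
```

```text
time_s: 14.7
eef_pos: [0.6291, 0.0943, 0.0221]
ee_rot: [-0.002, 0.991, -0.131, 0.005]
ft_force: [-0.1, -0.0, 0.0]
grip_width: 0.755
t 14.7 tcp [0.6291 0.0943 0.0221] zaxis [ 0.01   0.002 -1.   ] yaw of jaw-y deg -105.1 F [-0.1 -0.   0. ] w 0.755 q7 [-0.04  0.74 -0.25  1.71  0.26  0.72 -2.26]
```

View pics/s15.png

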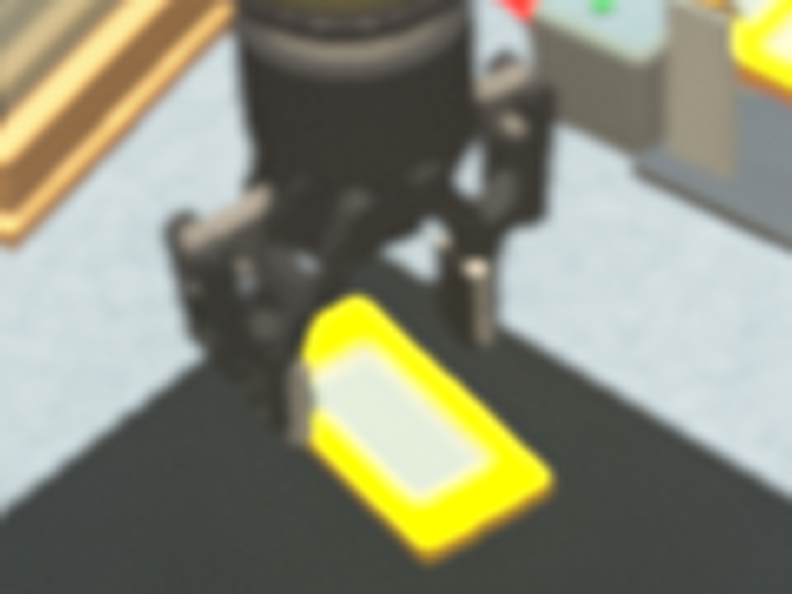

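```bash
python3 -m inch '0 0.6 0 -0.003 -0.002 -0.008 0.5;0 0 0 0 0 -0.008 0.5;0 0 0 0 0 -0.004 0.5;0 0 0 0 0 0 0.5;0 0 0 0 0 -0.001 0.5';python3 - <<'E'
from h import *
tool()
s=manip.capture("side");save(s,"s16",(220,220,340,310),6.6)
E
```

```text
time_s: 15.25
eef_pos: [0.6264, 0.092, 0.0003]
ee_rot: [-0.001, 0.991, -0.131, -0.0]
ft_force: [-0.7, 0.1, 0.4]
grip_width: 0.747
t 15.25 tcp [6.264e-01 9.200e-02 3.000e-04] zaxis [ 0.     0.002 -1.   ] yaw of jaw-y deg -105.1 F [-0.7  0.1  0.4] w 0.747 q7 [-0.04  0.77 -0.25  1.72  0.27  0.68 -2.26]
```

View pics/s16.png

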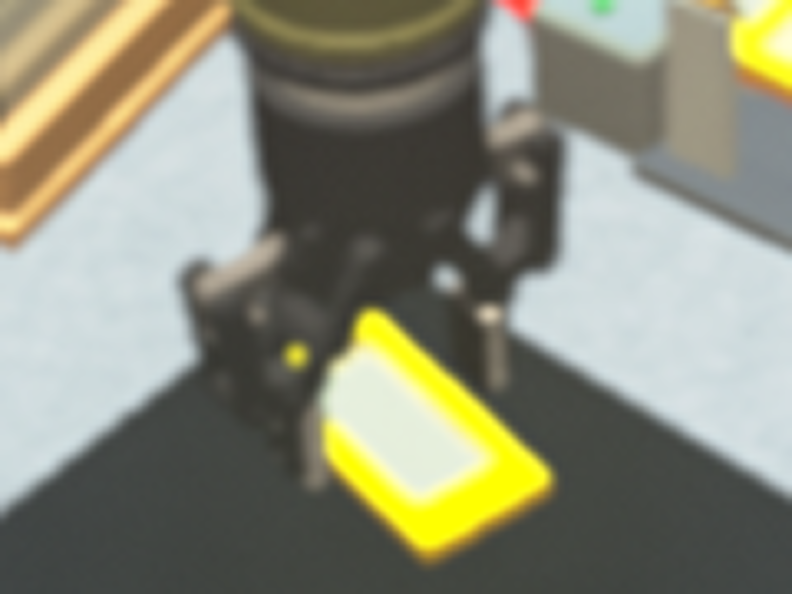

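Grip and lift, then go towards the feeder.

```bash
python3 -m inch '0 0 0 0 0 0 -1;0 0 0 0 0 0 -1;0 0 0 0 0 0 -1;0 0 0 0 0 0 -1;0 0 0 0 0 0.01 -1;0 0 0 0 0 0.03 -1;0 0 0 0 0 0.04 -1;0 0 0 0 0 0.04 -1;0 0 0 0 0 0.03 -1;0 0 0 0 0 0 -1' 60;python3 - <<'E'
from h import *
tool()
s=manip.capture("side");save(s,"s17",(180,180,340,300),5)
E
```

```text
time_s: 16.3
eef_pos: [0.6244, 0.0922, 0.1581]
ee_rot: [-0.001, 0.991, -0.131, -0.001]
ft_force: [0.4, 0.4, -0.3]
grip_width: 0.553
t 16.3 tcp [0.6244 0.0922 0.1581] zaxis [-0.002  0.002 -1.   ] yaw of jaw-y deg -105.0 F [ 0.4  0.4 -0.3] w 0.553 q7 [-0.    0.59 -0.31  1.58  0.19  1.   -2.2 ]
```

View pics/s17.png

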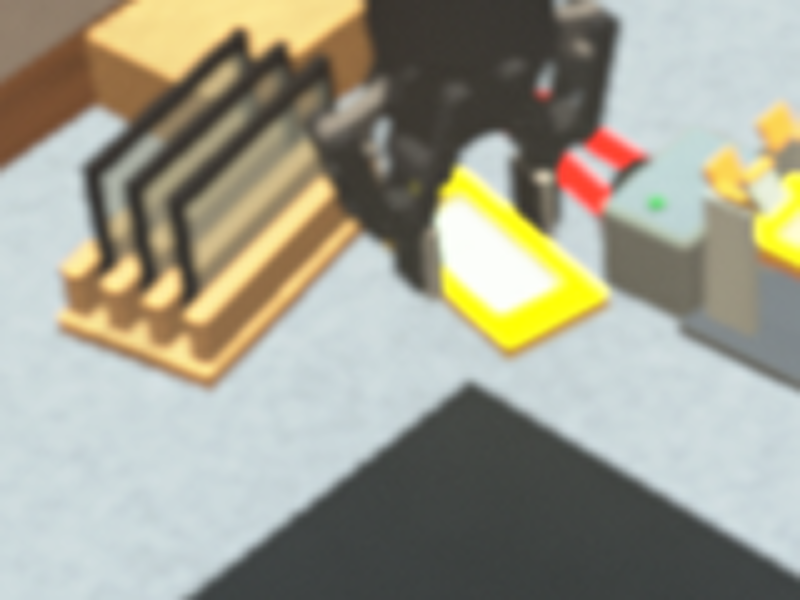

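```bash
python3 -m inch '0 0 2 -0.008 -0.025 0 -1;0 0 2 -0.009 -0.035 0 -1;0 0 2 -0.01 -0.035 0 -1;0 0 2 -0.01 -0.035 0 -1;0 0 2 -0.01 -0.035 0 -1;0 0 2 -0.008 -0.03 0 -1;0 0 2 0 0 0 -1;0 0 0 0 0 0 -1;0 0 0 0 0 0 -1';python3 -c "
from h import *;tool()"
```

```text
time_s: 17.25
eef_pos: [0.5581, -0.1089, 0.1479]
ee_rot: [-0.001, 1.0, -0.003, -0.011]
ft_force: [0.7, -1.0, -0.7]
grip_width: 0.564
t 17.25 tcp [ 0.5581 -0.1089  0.1479] zaxis [-0.021  0.002 -1.   ] yaw of jaw-y deg -90.4 F [ 0.7 -1.  -0.7] w 0.564 q7 [ 0.39  0.53 -0.38  1.75  0.23  0.93 -1.66]
```

```bash
python3 -m inch '0 -1.2 0 0.011 0.002 -0.01 -1;0 0 0 0 0 -0.015 -1;0 0 0 0 0 -0.012 -1;0 0 0 0 0 0 -1;0 0 0 0 0 0 -1';python3 - <<'E'
from h import *
tool()
c=manip.capture("side");save(c,"s18",(300,180,420,270),6.6)
c=manip.capture("top");save(c,"t18",(340,240,400,300),9)
E
```

```text
time_s: 17.75
eef_pos: [0.5696, -0.1021, 0.1084]
ee_rot: [-0.002, 1.0, -0.002, -0.001]
ft_force: [-0.2, -0.1, -0.9]
grip_width: 0.558
t 17.75 tcp [ 0.5696 -0.1021  0.1084] zaxis [-0.001  0.005 -1.   ] yaw of jaw-y deg -90.2 F [-0.2 -0.1 -0.9] w 0.558 q7 [ 0.37  0.58 -0.36  1.78  0.26  0.83 -1.69]
```

View pics/s18.png

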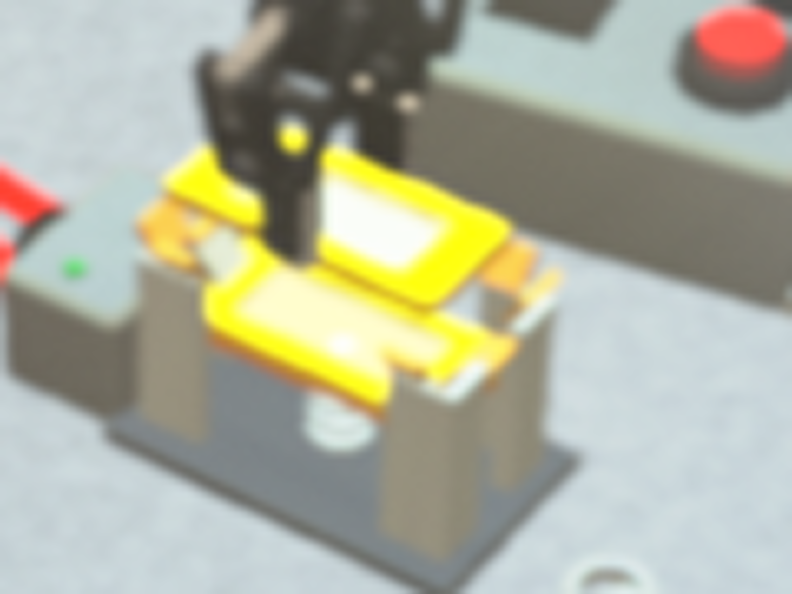

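View pics/t18.png

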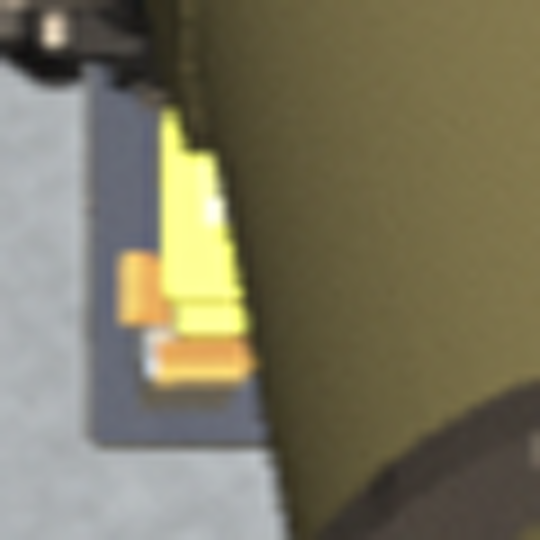

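```bash
python3 -m inch '-0.2 0 -0.2 -0.002 -0.005 0 -1;0 0 0 0 0 -0.006 -1;0 0 0 0 0 -0.007 -1;0 0 0 0 0 0 -1;0 0 0 0 0 0 -1';python3 - <<'E'
from h import *
tool()
c=manip.capture("side");save(c,"s19",(300,180,420,270),6.6)
c=manip.capture("top");save(c,"t19",(340,240,400,300),9)
E
```

```text
time_s: 18.35
eef_pos: [0.5682, -0.1083, 0.0961]
ee_rot: [0.0, 1.0, -0.004, 0.001]
ft_force: [0.4, 0.4, -0.6]
grip_width: 0.559
t 18.35 tcp [ 0.5682 -0.1083  0.0961] zaxis [ 0.002 -0.    -1.   ] yaw of jaw-y deg -90.5 F [ 0.4  0.4 -0.6] w 0.559 q7 [ 0.37  0.59 -0.35  1.8   0.27  0.8  -1.7 ]
```

View pics/s19.png

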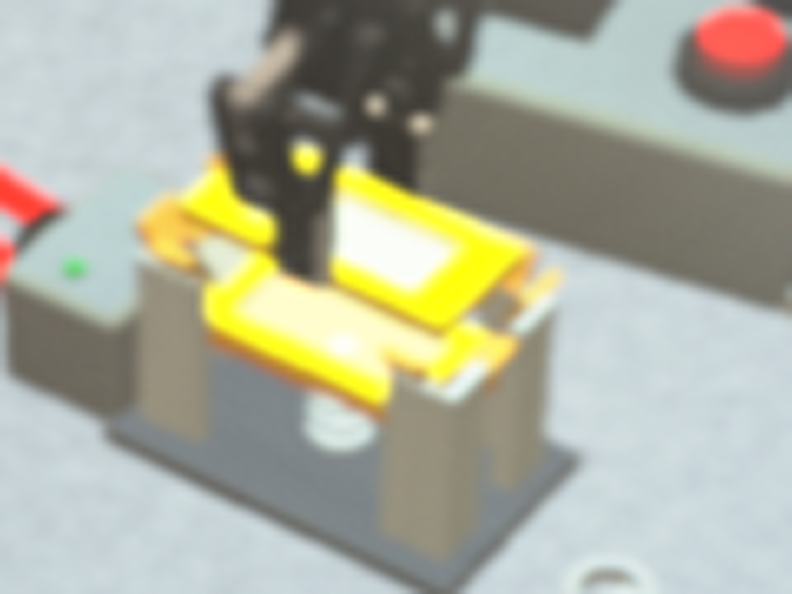

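View pics/t19.png

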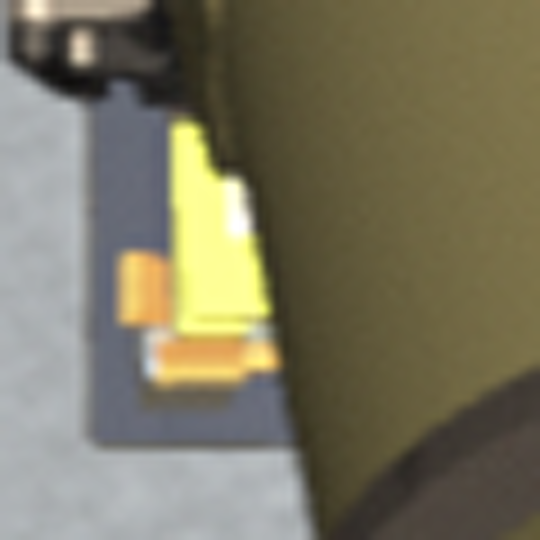

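```bash
python3 -m inch '0 0 -1 0.001 0.001 -0.004 -1;0 0 0 0 0 -0.006 -1;0 0 0 0 0 -0.006 -1;0 0 0 0 0 -0.003 -1;0 0 0 0 0 0 -1';python3 - <<'E'
from h import *
tool()
c=manip.capture("side");save(c,"s20",(300,180,420,270),6.6)
c=manip.capture("top");save(c,"t20",(340,240,400,300),9)
E
```

```text
time_s: 18.95
eef_pos: [0.5693, -0.1062, 0.077]
ee_rot: [0.0, 1.0, -0.013, 0.001]
ft_force: [-2.8, -0.3, 6.3]
grip_width: 0.561
t 18.95 tcp [ 0.5693 -0.1062  0.077 ] zaxis [ 0.003 -0.    -1.   ] yaw of jaw-y deg -91.5 F [-2.8 -0.3  6.3] w 0.561 q7 [ 0.36  0.61 -0.34  1.82  0.28  0.76 -1.73]
```

View pics/s20.png

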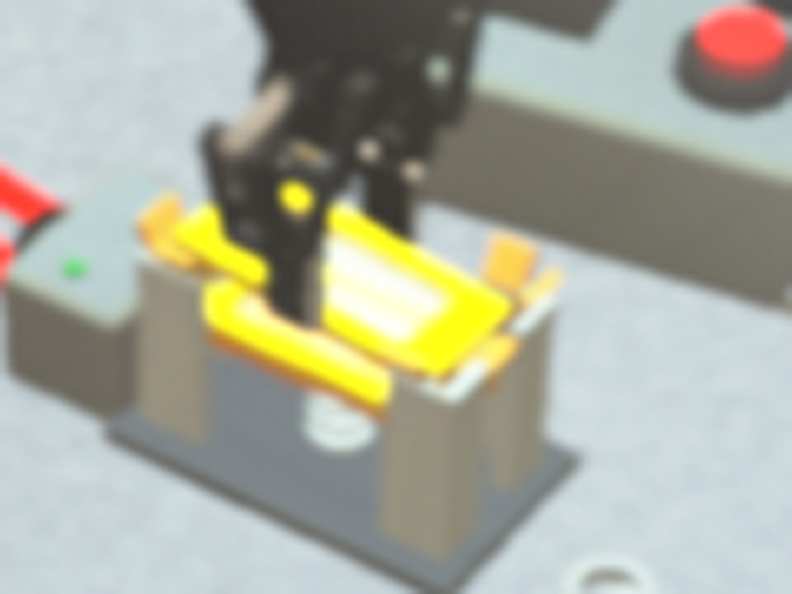

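View pics/t20.png

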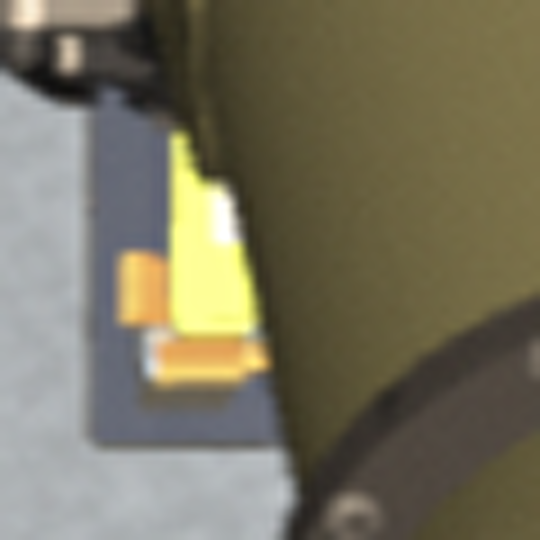

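```bash
python3 -m inch '0 0 0.6 -0.001 -0.0015 0.003 -1;0 0 0 0 0 0 -1;0 0 0 0 0 -0.003 -1;0 0 0 0 0 -0.003 -1;0 0 0 0 0 0 -1';python3 - <<'E'
from h import *
tool()
c=manip.capture("top");save(c,"t21",(340,240,400,300),9)
E
```

```text
time_s: 19.55
eef_pos: [0.5683, -0.1066, 0.0727]
ee_rot: [-0.001, 1.0, -0.007, 0.001]
ft_force: [0.4, 0.8, -0.1]
grip_width: 0.563
t 19.55 tcp [ 0.5683 -0.1066  0.0727] zaxis [ 0.003  0.001 -1.   ] yaw of jaw-y deg -90.8 F [ 0.4  0.8 -0.1] w 0.563 q7 [ 0.36  0.62 -0.34  1.82  0.29  0.75 -1.72]
```

View pics/t21.png

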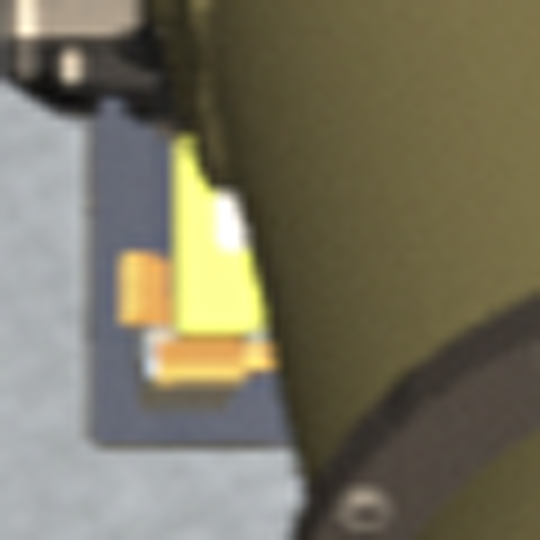

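Seated freely (forces near zero). Release, rise and close.

```bash
python3 -m inch '0 0 0 0 0 0 0.45;0 0 0 0 0 0 0.45;0 0 0 0 0 0 0.45;0 0 0 0 0 0.03 0.45;0 0 0 0 0 0.03 0.45;0 0 0 0 0 0 -1;0 0 0 0 0 0 -1;0 0 0 0 0 0 -1;0 0 0 0 0 0 -1'
python3 - <<'E'
from h import *
tool()
c=manip.capture("side");save(c,"s22",(300,180,420,270),6.6)
E
```

```text
time_s: 20.5
eef_pos: [0.5669, -0.1081, 0.133]
ee_rot: [-0.0, 1.0, -0.008, -0.0]
ft_force: [-0.3, 0.3, -0.2]
grip_width: 0.044
t 20.5 tcp [ 0.5669 -0.1081  0.133 ] zaxis [-0.001  0.    -1.   ] yaw of jaw-y deg -90.9 F [-0.3  0.3 -0.2] w 0.044 q7 [ 0.38  0.54 -0.37  1.76  0.24  0.88 -1.68]
```

View pics/s22.png

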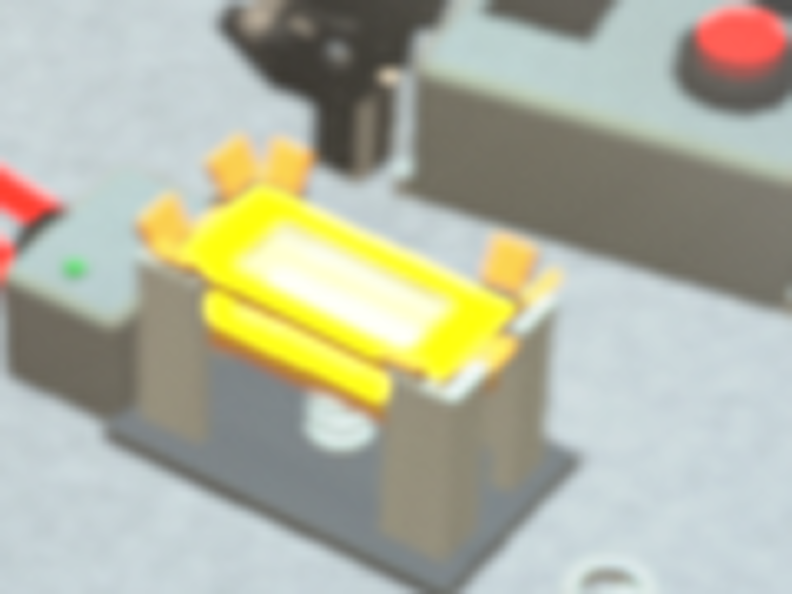

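Flat in the mouth. Push down to 0.055.

```bash
python3 -m inch '0 0 0 0.001 0.001 -0.02 -1;0 0 0 0 0 -0.02 -1;0 0 0 0 0 -0.008 -1;0 0 0 0 0 -0.006 -1;0 0 0 0 0 -0.006 -1;0 0 0 0 0 -0.006 -1;0 0 0 0 0 -0.005 -1;0 0 0 0 0 -0.005 -1;0 0 0 0 0 -0.001 -1;0 0 0 0 0 0 -1'; python3 -c "
from h import *;tool()"
```

```text
time_s: 21.55
eef_pos: [0.5691, -0.107, 0.0559]
ee_rot: [0.001, 1.0, -0.008, 0.0]
ft_force: [-1.6, 0.1, 3.2]
grip_width: -0.004
t 21.55 tcp [ 0.5691 -0.107   0.0559] zaxis [ 0.001 -0.001 -1.   ] yaw of jaw-y deg -90.9 F [-1.6  0.1  3.2] w -0.004 q7 [ 0.35  0.64 -0.33  1.83  0.3   0.71 -1.73]
```

```bash
python3 -m inch '0 0 0 0 0 -0.0015 -1;0 0 0 0 0 0 -1;0 0 0 0 0 0.01 -1;0 0 0 0 0 0.03 -1;0 0 0 0 0 0.04 -1;0 0 0 0 0 0.04 -1;0 0 0 0 0.03 0.01 -1;0 0 0 -0.01 0.04 0 0.5;0 0 0 -0.01 0.04 0 0.5;0 0 1 -0.01 0.04 0 0.5;0 0 1 -0.01 0.04 0 0.5;0 0 1 -0.01 0.04 0 0.5;0 0 1 -0.01 0.04 0 0.5;0 0 1 -0.01 0.04 0 0.5;0 0 1 -0.01 0.04 0 0.5;0 0 0 0 0.03 0 0.5;0 0 0 0 0.02 0 0.5;0 0 0 0 0 0 0.5;0 0 0 0 0 0 0.5'
python3 - <<'E'
from h import *
tool()
s=manip.capture("side");save(s,"s23")
c=manip.capture("top");save(c,"t23",(345,205,395,300),6);[print(r) for r in rects(c,(25,120,120),(35,255,255),0.010)]
[print(r) for r in rects(s,(25,120,120),(35,255,255),0.010)]
E
```

```text
time_s: 23.45
eef_pos: [0.4813, 0.3069, 0.2002]
ee_rot: [-0.001, 0.999, 0.045, 0.004]
ft_force: [-0.3, -0.9, 0.8]
grip_width: 0.749
t 23.45 tcp [0.4813 0.3069 0.2002] zaxis [ 0.007  0.003 -1.   ] yaw of jaw-y deg -84.8 F [-0.3 -0.9  0.8] w 0.749 q7 [-0.3   0.47 -0.47  1.7   0.25  1.02 -2.34]
(array([251., 391.]), 1469.0, array([0.4886, 0.3409, 0.116 , 0.0553]), 5.5)
(array([352., 228.]), 210.0, array([ 0.604 , -0.1548,  0.1176,  0.0585]), 0.1)
```

View pics/s23.png

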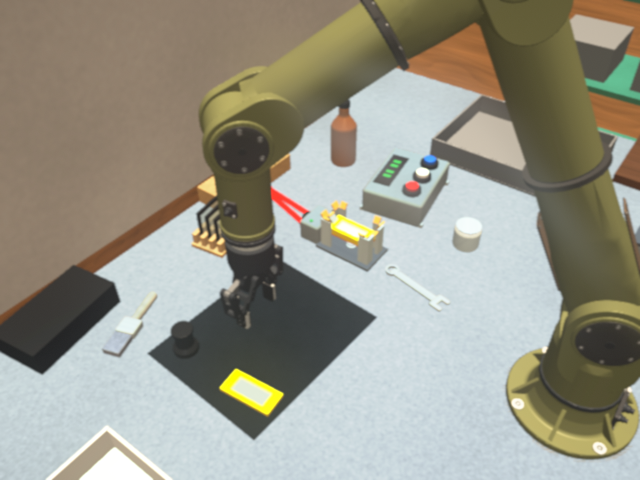

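View pics/t23.png

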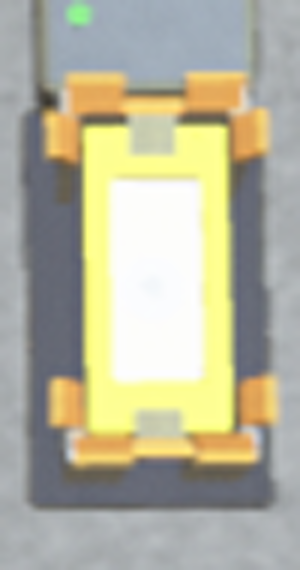

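```bash
python3 -m inch '0 0.3 0.3 0.007 0.033 -0.02 0.5;0 0 0 0 0 -0.03 0.5;0 0 0 0 0 -0.03 0.5;0 0 0 0 0 -0.03 0.5;0 0 0 0 0 -0.03 0.5;0 0 0 0 0 0 0.5;0 0 0 0 0 0 0.5';python3 -c "
from h import *;tool()"
```

```text
time_s: 24.25
eef_pos: [0.4945, 0.3296, 0.0588]
ee_rot: [0.0, 0.999, 0.04, 0.004]
ft_force: [0.2, 2.1, 0.6]
grip_width: 0.746
t 24.25 tcp [0.4945 0.3296 0.0588] zaxis [ 0.007 -0.    -1.   ] yaw of jaw-y deg -85.4 F [0.2 2.1 0.6] w 0.746 q7 [-0.39  0.66 -0.39  1.79  0.36  0.75 -2.46]
```

```bash
python3 -m inch '0 0.4 0.8 -0.006 0.011 0 0.5;0 0 0 0 0 -0.015 0.5;0 0 0 0 0 -0.015 0.5;0 0 0 0 0 -0.008 0.5;0 0 0 0 0 0 0.5;0 0 0 0 0 0 0.5';python3 - <<'E'
from h import *
tool()
s=manip.capture("side");save(s,"s24",(180,330,300,420),6.6)
E
```

```text
time_s: 24.85
eef_pos: [0.491, 0.3436, 0.0243]
ee_rot: [-0.003, 0.999, 0.047, 0.004]
ft_force: [0.4, -0.7, 0.1]
grip_width: 0.747
t 24.85 tcp [0.491  0.3436 0.0243] zaxis [ 0.008  0.005 -1.   ] yaw of jaw-y deg -84.6 F [ 0.4 -0.7  0.1] w 0.747 q7 [-0.42  0.71 -0.37  1.81  0.39  0.68 -2.49]
```

View pics/s24.png

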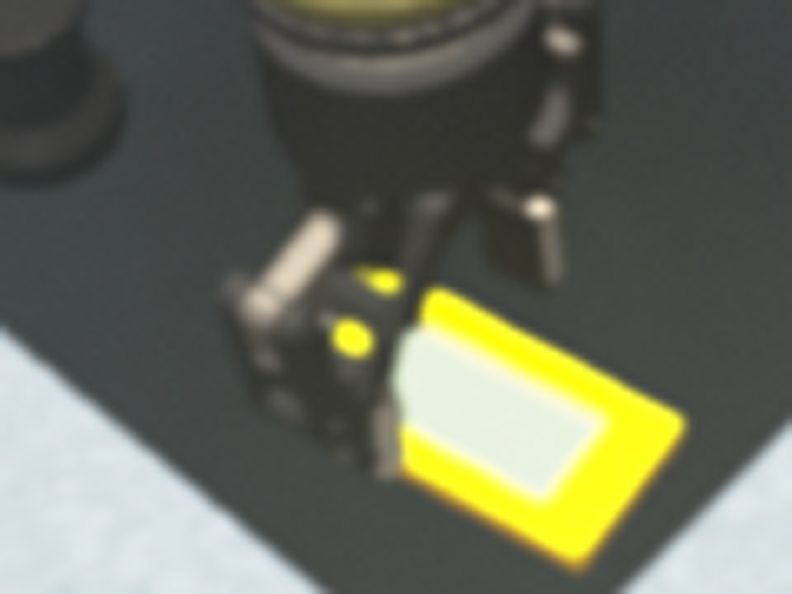

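```bash
python3 -m inch '-0.3 0.5 0 -0.002 -0.004 -0.008 0.5;0 0 0 0 0 -0.008 0.5;0 0 0 0 0 -0.006 0.5;0 0 0 0 0 -0.001 0.5;0 0 0 0 0 -0.001 0.5';python3 - <<'E'
from h import *
tool()
s=manip.capture("side");save(s,"s25",(180,330,300,420),6.6)
E
```

```text
time_s: 25.4
eef_pos: [0.4895, 0.3392, -0.0008]
ee_rot: [-0.0, 0.999, 0.047, -0.0]
ft_force: [-0.8, 0.1, 0.0]
grip_width: 0.75
t 25.4 tcp [ 0.4895  0.3392 -0.0008] zaxis [-0.001  0.    -1.   ] yaw of jaw-y deg -84.7 F [-0.8  0.1  0. ] w 0.75 q7 [-0.43  0.75 -0.36  1.83  0.41  0.64 -2.5 ]
```

View pics/s25.png

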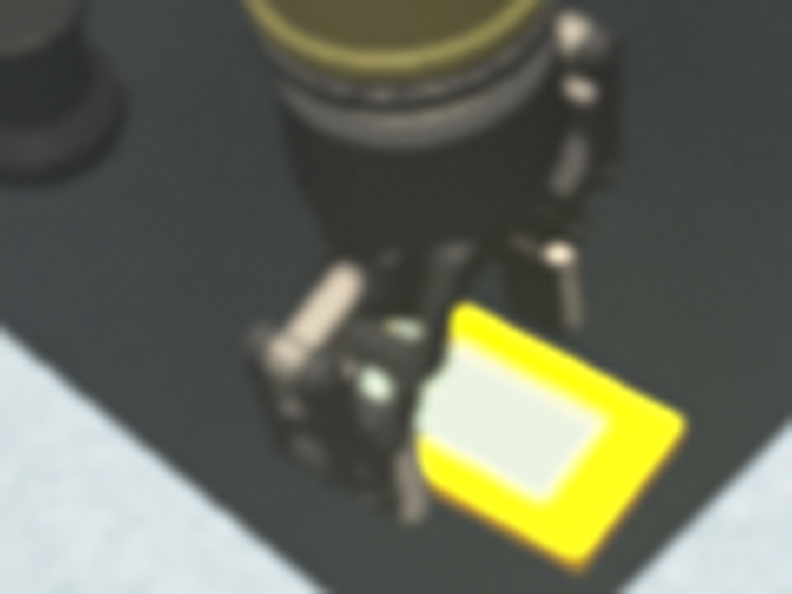

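```bash
python3 -m inch '0 0 0 0 0 0 -1;0 0 0 0 0 0 -1;0 0 0 0 0 0 -1;0 0 0 0 0 0 -1;0 0 0 0 0 0.01 -1;0 0 0 0 0 0.03 -1;0 0 0 0 0 0.04 -1;0 0 0 0 0 0.04 -1;0 0 0 0 0 0.035 -1;0 0 0 0 0 0 -1' 60;python3 - <<'E'
from h import *
tool()
s=manip.capture("side");save(s,"s26",(160,250,320,370),5)
E
```

```text
time_s: 26.45
eef_pos: [0.4874, 0.3388, 0.1625]
ee_rot: [-0.0, 0.999, 0.047, -0.001]
ft_force: [-1.4, 1.2, -1.1]
grip_width: 0.562
t 26.45 tcp [0.4874 0.3388 0.1625] zaxis [-0.003  0.    -1.   ] yaw of jaw-y deg -84.6 F [-1.4  1.2 -1.1] w 0.562 q7 [-0.36  0.55 -0.46  1.68  0.28  0.98 -2.39]
```

View pics/s26.png

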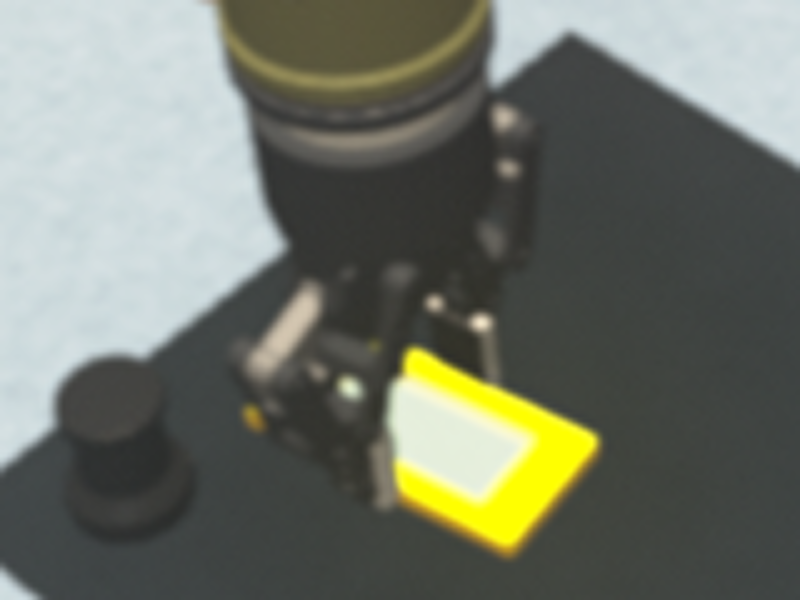

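```bash
python3 -m inch '0 0 0 0 -0.025 0 -1;0 0 -1 0.008 -0.035 0 -1;0 0 -1 0.008 -0.04 0 -1;0 0 -1 0.008 -0.04 0 -1;0 0 -1 0.008 -0.04 0 -1;0 0 -1 0.008 -0.04 0 -1;0 0 -1 0.008 -0.04 0.003 -1;0 0 0 0.008 -0.04 0.003 -1;0 0 0 0.008 -0.04 0.003 -1;0 0 0 0.008 -0.04 0 -1;0 0 0 0.008 -0.035 0 -1;0 0 0 0 -0.01 0 -1;0 0 0 0 0 0 -1;0 0 0 0 0 0 -1';python3 -c "
from h import *;tool()"
```

```text
time_s: 27.9
eef_pos: [0.5555, -0.1046, 0.1579]
ee_rot: [0.0, 1.0, -0.005, -0.014]
ft_force: [0.1, -0.2, 0.2]
grip_width: 0.563
t 27.9 tcp [ 0.5555 -0.1046  0.1579] zaxis [-0.027 -0.    -1.   ] yaw of jaw-y deg -90.6 F [ 0.1 -0.2  0.2] w 0.563 q7 [ 0.41  0.52 -0.42  1.74  0.25  0.97 -1.69]
```

```bash
python3 -m inch '0 -1.5 0 0.013 -0.002 -0.015 -1;0 0 0 0 0 -0.015 -1;0 0 0 0 0 -0.015 -1;0 0 0 0 0 -0.007 -1;0 0 0 0 0 0 -1;0 0 0 0 0 0 -1';python3 - <<'E'
from h import *
tool()
c=manip.capture("side");save(c,"s28",(300,180,420,270),6.6)
c=manip.capture("top");save(c,"t28",(340,240,400,300),9)
E
```

```text
time_s: 28.5
eef_pos: [0.5682, -0.0948, 0.1044]
ee_rot: [-0.002, 1.0, 0.002, -0.001]
ft_force: [1.2, -0.8, -1.0]
grip_width: 0.562
t 28.5 tcp [ 0.5682 -0.0948  0.1044] zaxis [-0.001  0.005 -1.   ] yaw of jaw-y deg -89.8 F [ 1.2 -0.8 -1. ] w 0.562 q7 [ 0.38  0.58 -0.4   1.79  0.29  0.82 -1.72]
```

View pics/s28.png

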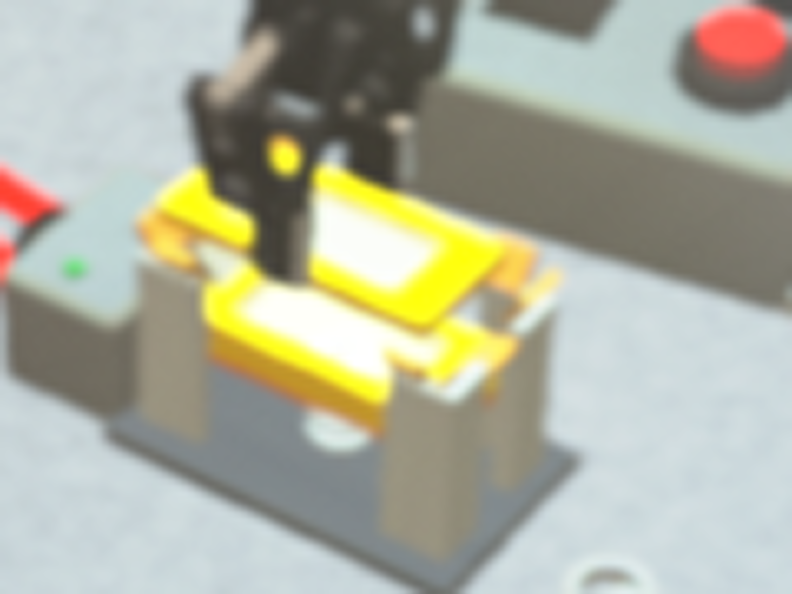

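View pics/t28.png

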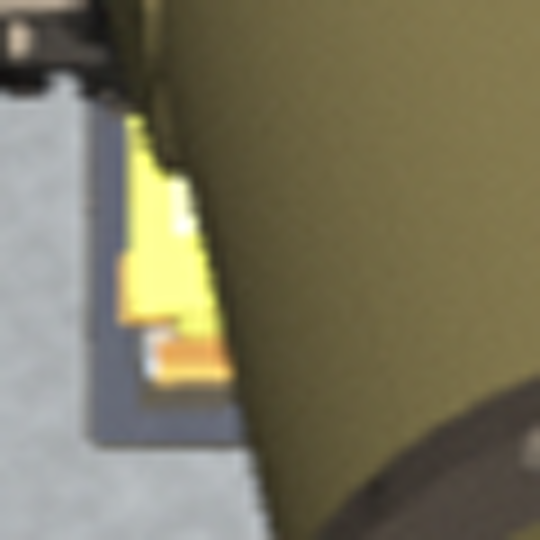

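```bash
python3 -m inch '-0.2 0 -0.9 0.001 -0.012 0 -1;0 0 0 0 0 0 -1;0 0 0 0 0 -0.006 -1;0 0 0 0 0 0 -1';python3 - <<'E'
from h import *
tool()
c=manip.capture("side");save(c,"s29",(300,180,420,270),6.6)
c=manip.capture("top");save(c,"t29",(340,240,400,300),9)
E
```

```text
time_s: 29.0
eef_pos: [0.5704, -0.1095, 0.1]
ee_rot: [0.0, 1.0, -0.008, 0.001]
ft_force: [-0.2, -0.8, -0.0]
grip_width: 0.566
t 29.0 tcp [ 0.5704 -0.1095  0.1   ] zaxis [ 0.003 -0.001 -1.   ] yaw of jaw-y deg -90.9 F [-0.2 -0.8 -0. ] w 0.566 q7 [ 0.39  0.59 -0.39  1.79  0.29  0.81 -1.72]
```

View pics/s29.png

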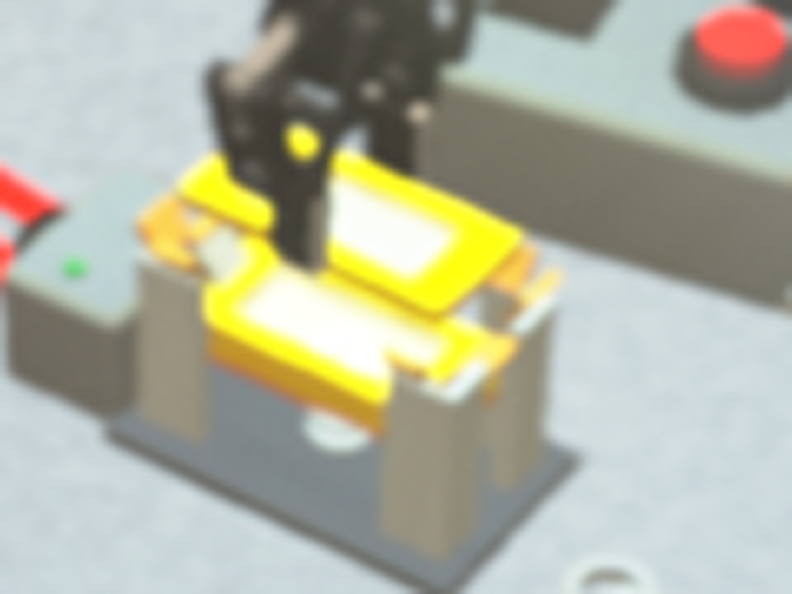

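View pics/t29.png

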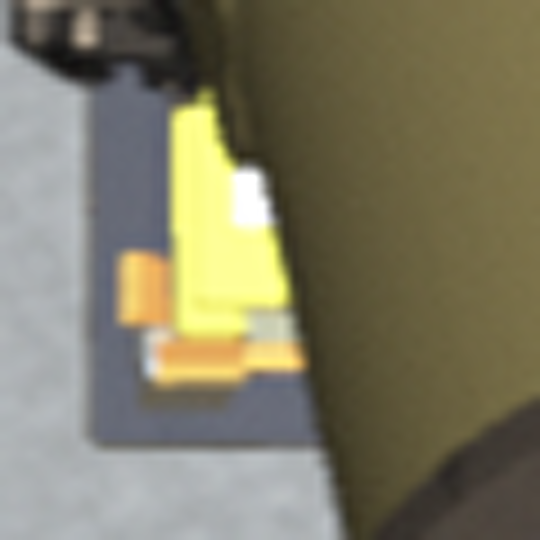

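```bash
python3 -m inch '0 0 0.2 -0.001 0.0025 -0.006 -1;0 0 0 0 0 -0.007 -1;0 0 0 0 0 -0.006 -1;0 0 0 0 0 0 -1;0 0 0 0 0 0 -1';python3 - <<'E'
from h import *
tool()
c=manip.capture("side");save(c,"s30",(300,180,420,270),6.6)
c=manip.capture("top");save(c,"t30",(340,240,400,300),9)
E
```

```text
time_s: 29.6
eef_pos: [0.5694, -0.1056, 0.0794]
ee_rot: [-0.0, 1.0, -0.005, 0.001]
ft_force: [-0.2, -0.4, -1.3]
grip_width: 0.558
t 29.6 tcp [ 0.5694 -0.1056  0.0794] zaxis [ 0.003  0.    -1.   ] yaw of jaw-y deg -90.6 F [-0.2 -0.4 -1.3] w 0.558 q7 [ 0.38  0.61 -0.38  1.82  0.31  0.77 -1.74]
```

View pics/s30.png

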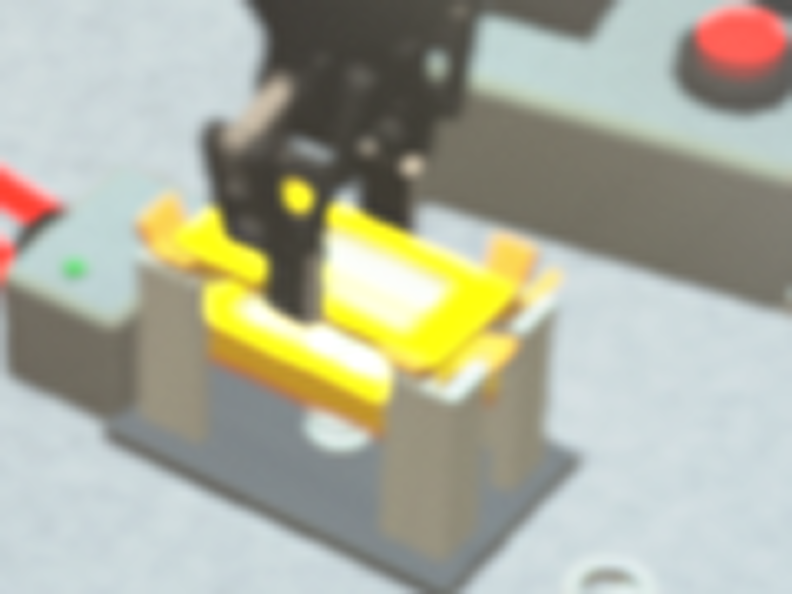

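View pics/t30.png

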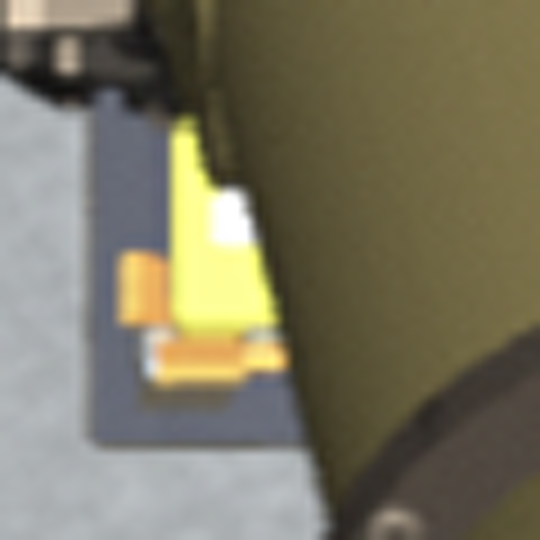

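```bash
python3 -m inch '0 0 0 -0.0005 -0.0015 -0.002 -1;0 0 0 0 0 -0.003 -1;0 0 0 0 0 -0.002 -1;0 0 0 0 0 0 -1';python3 -c "
from h import *;tool()"
```

```text
time_s: 30.1
eef_pos: [0.5695, -0.1067, 0.0727]
ee_rot: [-0.0, 1.0, -0.005, 0.002]
ft_force: [0.4, 0.7, -1.0]
grip_width: 0.559
t 30.1 tcp [ 0.5695 -0.1067  0.0727] zaxis [ 0.005  0.001 -1.   ] yaw of jaw-y deg -90.5 F [ 0.4  0.7 -1. ] w 0.559 q7 [ 0.38  0.62 -0.37  1.82  0.31  0.75 -1.74]
```

```bash
python3 -m inch '0 0 0 0 0 0 0.45;0 0 0 0 0 0 0.45;0 0 0 0 0 0 0.45;0 0 0 0 0 0.03 0.45;0 0 0 0 0 0.03 0.45;0 0 0 0 0 0 -1;0 0 0 0 0 0 -1;0 0 0 0 0 0 -1;0 0 0 0 0 0 -1'
python3 - <<'E'
from h import *
tool()
c=manip.capture("side");save(c,"s31",(300,180,420,270),6.6)
E
```

```text
time_s: 31.0
eef_pos: [0.5683, -0.1079, 0.1332]
ee_rot: [0.0, 1.0, -0.005, 0.001]
ft_force: [-0.7, -0.2, -0.9]
grip_width: 0.04
t 31.0 tcp [ 0.5683 -0.1079  0.1332] zaxis [ 0.002 -0.    -1.   ] yaw of jaw-y deg -90.6 F [-0.7 -0.2 -0.9] w 0.04 q7 [ 0.41  0.55 -0.41  1.76  0.27  0.89 -1.7 ]
```

View pics/s31.png

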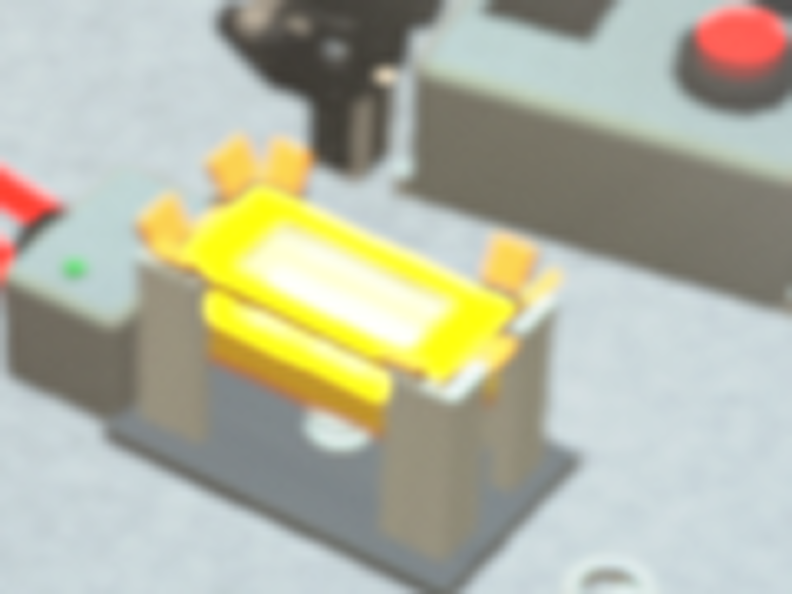

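```bash
python3 -m inch '0 0 0 0 0.001 -0.02 -1;0 0 0 0 0 -0.02 -1;0 0 0 0 0 -0.008 -1;0 0 0 0 0 -0.006 -1;0 0 0 0 0 -0.006 -1;0 0 0 0 0 -0.006 -1;0 0 0 0 0 -0.005 -1;0 0 0 0 0 -0.005 -1;0 0 0 0 0 -0.002 -1;0 0 0 0 0 -0.001 -1;0 0 0 0 0 0 -1'
python3 - <<'E'
from h import *
tool()
c=manip.capture("side");save(c,"s32",(300,180,420,270),6.6)
E
```

```text
time_s: 32.15
eef_pos: [0.5696, -0.1067, 0.055]
ee_rot: [0.001, 1.0, -0.005, 0.002]
ft_force: [-0.6, -0.4, 3.4]
grip_width: -0.002
t 32.15 tcp [ 0.5696 -0.1067  0.055 ] zaxis [ 0.004 -0.002 -1.   ] yaw of jaw-y deg -90.6 F [-0.6 -0.4  3.4] w -0.002 q7 [ 0.37  0.65 -0.36  1.84  0.33  0.72 -1.76]
```

View pics/s32.png

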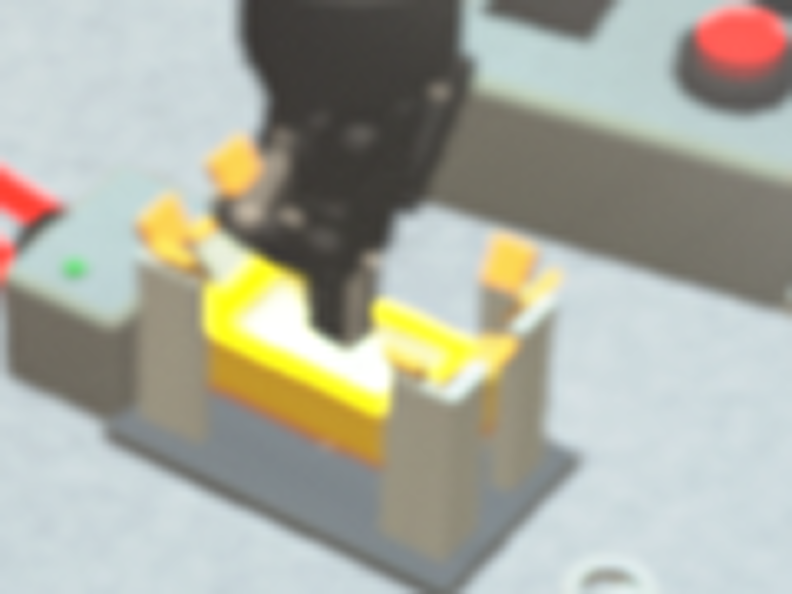

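```bash
python3 -m inch '0 0 0 0 0 0.01 -1;0 0 0 0 0 0.03 -1;0 0 0 0 0 0.04 -1;0 0 0 0 0 0.04 -1;0 0 0 0 -0.03 0.01 -1;0 0 0 0 -0.04 0 -1;0 0 0 -0.01 -0.04 0 -1;0 0 0 -0.01 -0.04 0 -1;0 0 0 -0.01 -0.04 0 -1;0 0 0 0 -0.04 0 -1;0 0 0 0 -0.02 0 -1;0 0 0 0 0 0 -1;0 0 0 0 0 0 -1;0 0 0 0 0 0 -1'
python3 - <<'E'
from h import *
tool()
s=manip.capture("side");save(s,"s33")
c=manip.capture("top");save(c,"t33")
E
```

```text
time_s: 33.6
eef_pos: [0.5362, -0.3619, 0.1988]
ee_rot: [-0.0, 1.0, -0.002, 0.004]
ft_force: [-0.8, 1.0, -0.4]
grip_width: -0.001
t 33.6 tcp [ 0.5362 -0.3619  0.1988] zaxis [ 0.008  0.    -1.   ] yaw of jaw-y deg -90.2 F [-0.8  1.  -0.4] w -0.001 q7 [ 0.8   0.58 -0.41  1.49  0.24  1.11 -1.23]
```

View pics/s33.png

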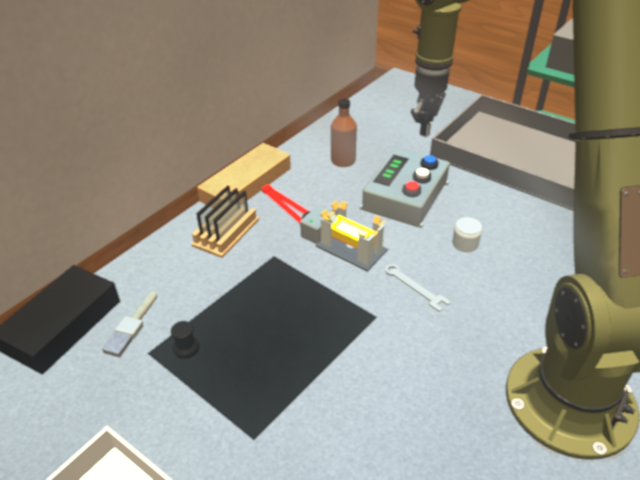

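View pics/t33.png

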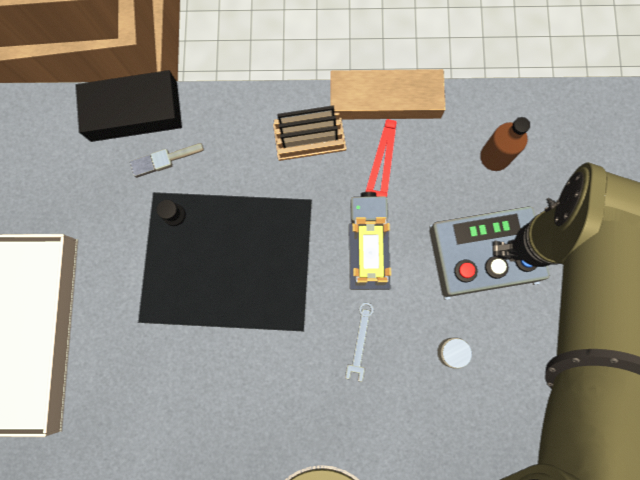

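```bash
python3 - <<'E'
import cv2
a=cv2.imread("pics/t33.png")[205:300,345:395];b=cv2.imread("pics/s33.png")[190:275,300:400]
cv2.imwrite("pics/z33.png",cv2.hconcat([cv2.resize(a,(300,570),interpolation=2),cv2.resize(b,(500,425),interpolation=2).copy() if 0 else cv2.copyMakeBorder(cv2.resize(b,(500,425),interpolation=2),0,145,0,0,0)]))
E
python3 -m inch '0 0.4 0 -0.002 -0.007 -0.03 -1;0 0 0 0 0 -0.03 -1;0 0 0 0 0 -0.03 -1;0 0 0 0 0 0 -1;0 0 0 0 0 0 -1'; python3 -c "
from h import *;tool()"
```

```text
time_s: 34.2
eef_pos: [0.5385, -0.3617, 0.1102]
ee_rot: [0.0, 1.0, 0.004, 0.003]
ft_force: [0.9, -0.7, 1.0]
grip_width: -0.003
t 34.2 tcp [ 0.5385 -0.3617  0.1102] zaxis [ 0.007 -0.    -1.   ] yaw of jaw-y deg -89.6 F [ 0.9 -0.7  1. ] w -0.003 q7 [ 0.78  0.66 -0.38  1.59  0.29  0.93 -1.26]
```

View pics/z33.png

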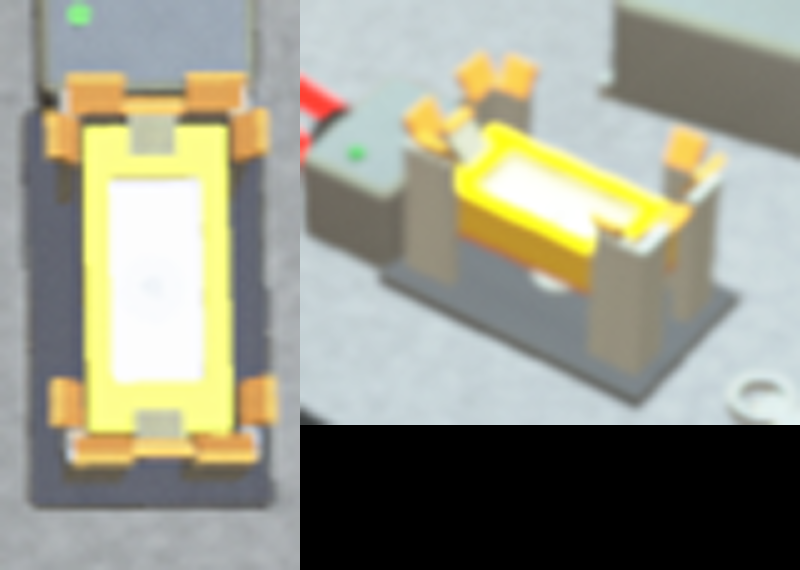

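All three are latched, with both flaps over the top carrier. The white key is next.

```bash
python3 -m inch '0 0.4 0 -0.005 -0.008 0 -1;0 0 0 0 0 0 -1;0 0 0 0 0 -0.01 -1;0 0 0 0 0 0 -1'
python3 - <<'E'
from h import *
tool()
s=manip.capture("side");save(s,"s34",(380,110,480,210),6)
E
```

```text
time_s: 34.6
eef_pos: [0.5354, -0.3709, 0.1046]
ee_rot: [0.002, 1.0, 0.004, 0.002]
ft_force: [-1.1, 0.5, -0.6]
grip_width: -0.002
t 34.6 tcp [ 0.5354 -0.3709  0.1046] zaxis [ 0.005 -0.004 -1.   ] yaw of jaw-y deg -89.5 F [-1.1  0.5 -0.6] w -0.002 q7 [ 0.79  0.67 -0.38  1.59  0.3   0.93 -1.26]
```

View pics/s34.png

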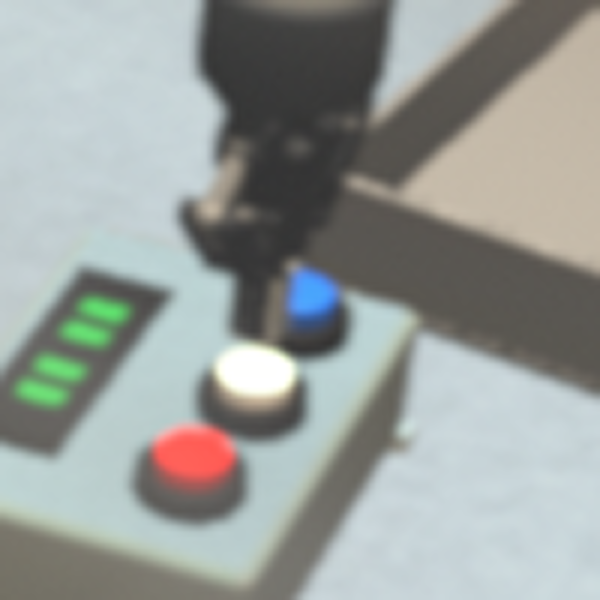

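```bash
python3 -m inch '0 0 0 -0.001 0.001 -0.008 -1;0 0 0 0 0 -0.006 -1;0 0 0 0 0 -0.004 -1;0 0 0 0 0 -0.004 -1;0 0 0 0 0 -0.003 -1;0 0 0 0 0 0 -1'; python3 -c "
from h import *;tool()"
```

```text
time_s: 35.25
eef_pos: [0.5357, -0.3702, 0.0871]
ee_rot: [0.005, 1.0, 0.004, 0.005]
ft_force: [-1.8, 1.3, 4.5]
grip_width: -0.002
t 35.25 tcp [ 0.5357 -0.3702  0.0871] zaxis [ 0.009 -0.009 -1.   ] yaw of jaw-y deg -89.5 F [-1.8  1.3  4.5] w -0.002 q7 [ 0.78  0.69 -0.37  1.62  0.31  0.88 -1.27]
```

```bash
python3 -m inch '0 0 0 0 0 -0.005 -1;0 0 0 0 0 -0.005 -1'; python3 -m inch '0 0 0 0 0 -0.005 -1;0 0 0 0 0 -0.005 -1';python3 - <<'E'
from h import *
tool()
s=manip.capture("side");save(s,"s35",(380,110,480,210),6)
E
```

```text
time_s: 35.45
eef_pos: [0.5363, -0.3705, 0.0852]
ee_rot: [0.007, 1.0, 0.004, 0.006]
ft_force: [-17.3, 9.3, 54.3]
grip_width: -0.0
time_s: 35.65
eef_pos: [0.5362, -0.3704, 0.0855]
ee_rot: [0.01, 1.0, 0.003, 0.007]
ft_force: [-12.3, 7.1, 37.9]
grip_width: -0.001
t 35.65 tcp [ 0.5362 -0.3704  0.0855] zaxis [ 0.014 -0.019 -1.   ] yaw of jaw-y deg -89.6 F [-12.3   7.1  37.9] w -0.001 q7 [ 0.78  0.69 -0.37  1.63  0.32  0.86 -1.28]
```

View pics/s35.png

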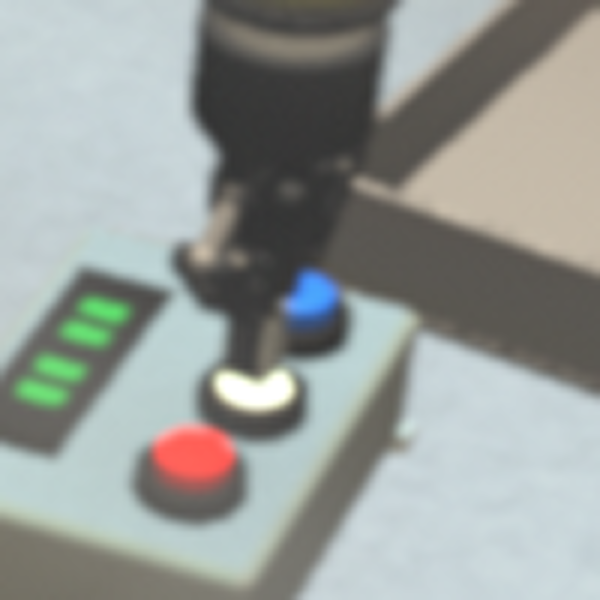

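```bash
python3 -m inch '0 0 0 0 0 0.01 -1;-0.8 0.6 0 0 0 0.02 -1;0 0 0 0.004 -0.025 0.003 -1;0 0 0 0.004 -0.025 0 -1;0 0 0 0.003 -0.013 0 -1;0 0 0 0 0 0 -1;0 0 0 0 0 0 -1';python3 - <<'E'
from h import *
tool()
s=manip.capture("side");save(s,"s36",(380,110,480,210),6)
E
```

```text
time_s: 36.4
eef_pos: [0.5483, -0.4336, 0.1216]
ee_rot: [0.018, 1.0, 0.005, 0.003]
ft_force: [-0.0, 1.0, 0.3]
grip_width: -0.002
t 36.4 tcp [ 0.5483 -0.4336  0.1216] zaxis [ 0.006 -0.035 -0.999] yaw of jaw-y deg -89.4 F [-0.   1.   0.3] w -0.002 q7 [ 0.82  0.71 -0.37  1.45  0.31  1.01 -1.19]
```

View pics/s36.png

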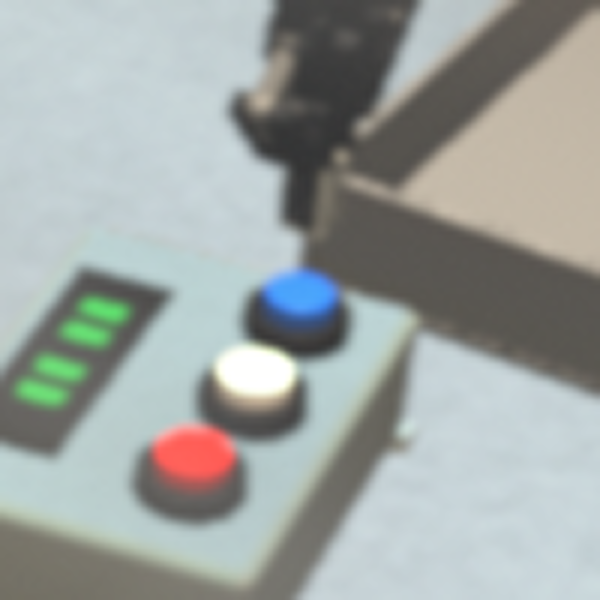

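```bash
python3 -m inch '2 0.3 0 -0.001 0.001 0 -1;0 0 0 0 0 -0.01 -1;0 0 0 0 0 -0.01 -1;0 0 0 0 0 0 -1';python3 -c "
from h import *;tool()"
```

```text
time_s: 36.85
eef_pos: [0.5472, -0.4282, 0.0991]
ee_rot: [-0.001, 1.0, 0.007, -0.0]
ft_force: [-0.7, -0.4, -0.4]
grip_width: 0.001
t 36.85 tcp [ 0.5472 -0.4282  0.0991] zaxis [-0.001  0.002 -1.   ] yaw of jaw-y deg -89.2 F [-0.7 -0.4 -0.4] w 0.001 q7 [ 0.83  0.74 -0.38  1.46  0.3   1.   -1.17]
```

```bash
python3 -m inch '0 0 0 0 -0.004 -0.004 -1;0 0 0 0 0 -0.005 -1;0 0 0 0 0 -0.004 -1;0 0 0 0 0 -0.004 -1';python3 -c "
from h import *;tool()"
```

```text
time_s: 37.25
eef_pos: [0.5479, -0.432, 0.0854]
ee_rot: [0.001, 1.0, 0.007, 0.0]
ft_force: [-14.2, 8.2, 46.8]
grip_width: 0.001
t 37.25 tcp [ 0.5479 -0.432   0.0854] zaxis [ 0.001 -0.001 -1.   ] yaw of jaw-y deg -89.2 F [-14.2   8.2  46.8] w 0.001 q7 [ 0.83  0.76 -0.37  1.46  0.31  0.98 -1.18]
```

```bash
python3 -m inch '0 0 0 0 0 -0.001 -1';python3 - <<'E'
from h import *
tool()
s=manip.capture("side");save(s,"s37",(380,110,480,210),6)
E
python3 -m inch '0 0 0 0 0 0.01 -1;0 0 0 0 0 0.02 -1;0 0 0 0 0.02 0.003 -1;0 0 0 -0.004 0.03 0 -1;0 0 0 -0.006 0.035 0 -1;0 0 0 -0.006 0.025 0 -1;0 0 0 -0.004 0.015 0 -1;0 0 0 0 0 0 -1;0 0 0 0 0 0 -1'
python3 - <<'E'
from h import *
tool()
s=manip.capture("side");save(s,"s38",(380,110,480,210),6)
E
```

```text
time_s: 37.35
eef_pos: [0.5478, -0.4319, 0.0866]
ee_rot: [0.001, 1.0, 0.007, 0.0]
ft_force: [-3.3, 1.4, 4.3]
grip_width: -0.001
t 37.35 tcp [ 0.5478 -0.4319  0.0866] zaxis [ 0.001 -0.003 -1.   ] yaw of jaw-y deg -89.2 F [-3.3  1.4  4.3] w -0.001 q7 [ 0.83  0.76 -0.37  1.46  0.31  0.98 -1.18]
time_s: 38.3
eef_pos: [0.5286, -0.3039, 0.1243]
ee_rot: [0.003, 1.0, 0.007, 0.003]
ft_force: [0.6, -0.8, 0.3]
grip_width: 0.001
t 38.3 tcp [ 0.5286 -0.3039  0.1243] zaxis [ 0.007 -0.005 -1.   ] yaw of jaw-y deg -89.2 F [ 0.6 -0.8  0.3] w 0.001 q7 [ 0.72  0.6  -0.39  1.69  0.28  0.9  -1.34]
```

View pics/s37.png

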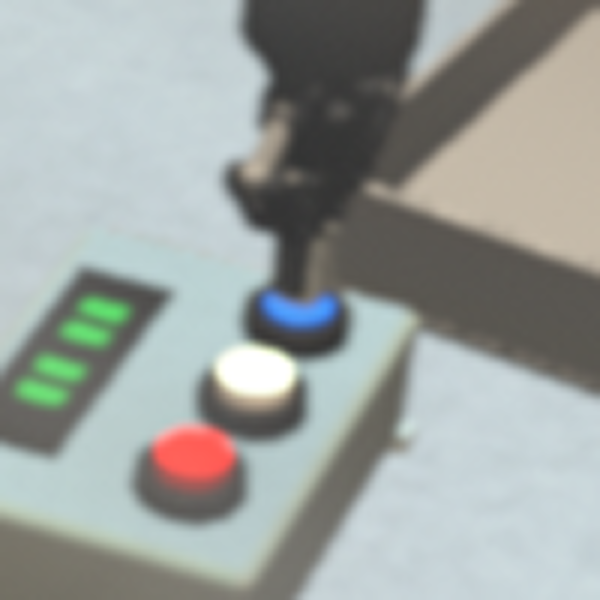

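View pics/s38.png

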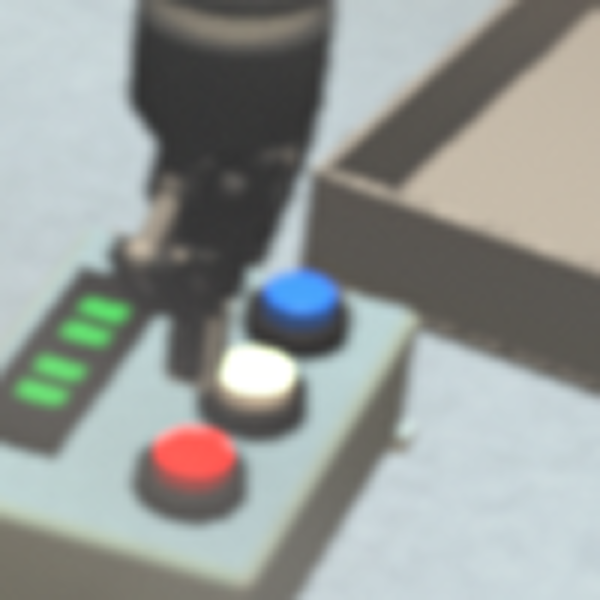

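```bash
python3 -m inch '0.3 0.4 0 -0.003 0 -0.012 -1;0 0 0 0 0 -0.01 -1;0 0 0 0 0 0 -1';python3 -c "
from h import *;tool()"
```

```text
time_s: 38.65
eef_pos: [0.5254, -0.3072, 0.0997]
ee_rot: [0.0, 1.0, 0.005, -0.0]
ft_force: [-1.2, -0.1, -0.1]
grip_width: -0.0
t 38.65 tcp [ 0.5254 -0.3072  0.0997] zaxis [-0.001 -0.    -1.   ] yaw of jaw-y deg -89.5 F [-1.2 -0.1 -0.1] w -0.0 q7 [ 0.72  0.63 -0.38  1.71  0.29  0.86 -1.35]
```

```bash
python3 -m inch '0 0 0 0 0.003 -0.004 -1;0 0 0 0 0 -0.005 -1;0 0 0 0 0 -0.004 -1;0 0 0 0 0 -0.004 -1';python3 - <<'E'
from h import *
tool()
s=manip.capture("side");save(s,"s39",(380,110,480,210),6)
E
```

```text
time_s: 39.05
eef_pos: [0.5256, -0.3049, 0.0851]
ee_rot: [0.001, 1.0, 0.004, -0.0]
ft_force: [-17.2, 7.3, 61.7]
grip_width: -0.002
t 39.05 tcp [ 0.5256 -0.3049  0.0851] zaxis [-0.    -0.002 -1.   ] yaw of jaw-y deg -89.6 F [-17.2   7.3  61.7] w -0.002 q7 [ 0.71  0.64 -0.37  1.73  0.3   0.83 -1.36]
```

View pics/s39.png

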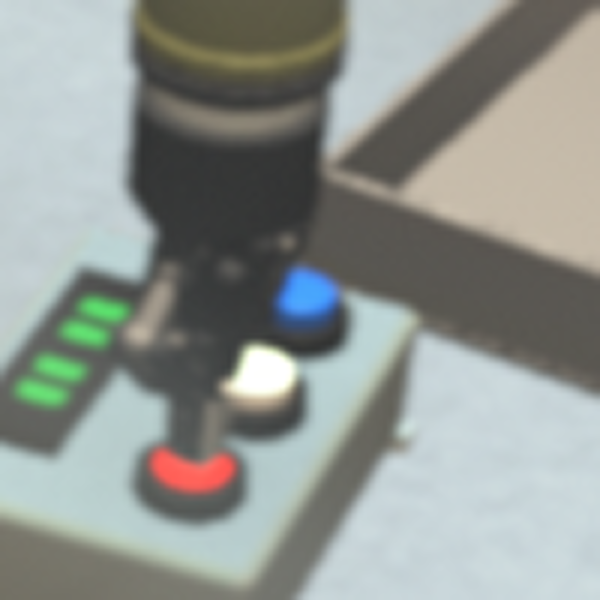

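```bash
python3 -m inch '0 0 0 0 0 0.01 -1;0 0 0 0 0 0.03 -1;0 0 0 0 0 0.04 -1;0 0 0 0 0 0.03 -1;0 0 0 0 0 0 -1;0 0 0 0 0 0 -1;0 0 0 0 0 0 -1;0 0 0 0 0 0 -1';python3 - <<'E'
from h import *
tool()
s=manip.capture("side");save(s,"s40",(280,110,480,270),4)
c=manip.capture("top");save(c,"t40")
E
```

```text
time_s: 39.9
eef_pos: [0.5248, -0.3046, 0.1993]
ee_rot: [0.002, 1.0, 0.004, 0.0]
ft_force: [-0.0, 0.4, -0.2]
grip_width: 0.004
t 39.9 tcp [ 0.5248 -0.3046  0.1993] zaxis [ 0.    -0.004 -1.   ] yaw of jaw-y deg -89.5 F [-0.   0.4 -0.2] w 0.004 q7 [ 0.74  0.52 -0.41  1.6   0.23  1.07 -1.3 ]
```

View pics/s40.png

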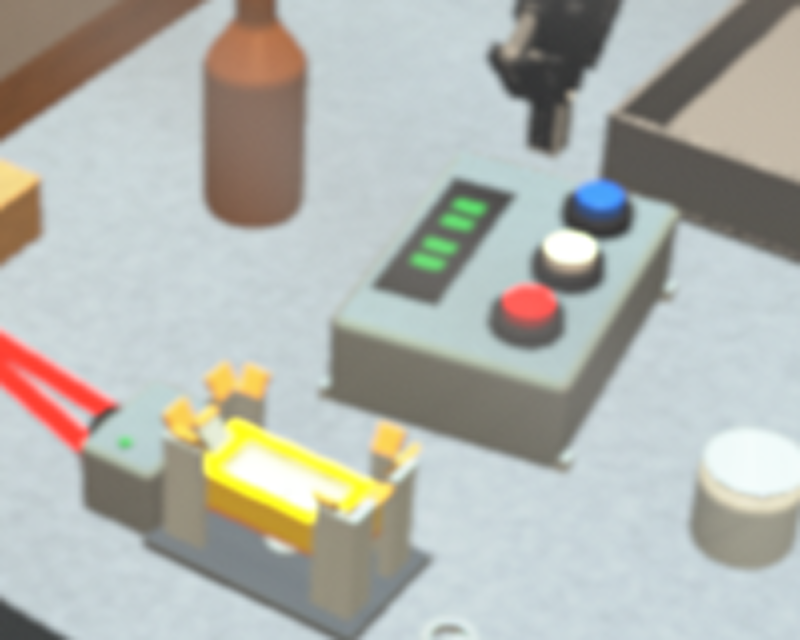

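View pics/t40.png

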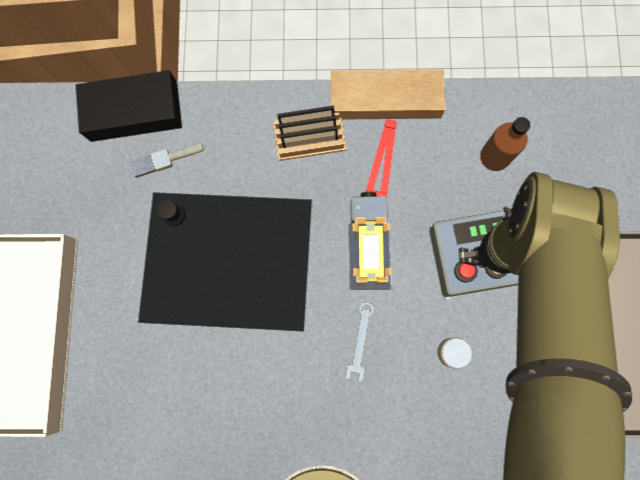

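The mat is empty and the stack is under both catches. All the keys are up, the bystanders are where they were, and the gripper is clear. I'm handing in.

```bash
python3 -c "
from plant import manip
print(manip.close_job())"
```

```text
the job is handed in; nothing more can be done
None
```

The run had three carriers, and all three are now latched in the feeder. I laid each one flat in the mouth and pushed it down with closed fingers until its top was about 55 mm above the counter. I then pressed the white, blue and red keys in that order, each to its stop, and handed in at about 40 s; no verdict was reported.

**Last checks:**
- **Feeder and mat:** In both views the mat is empty and the catch flaps lie over the top carrier. I couldn't read the catch, follower and key joints, so latching and key travel are judged from the images, tool heights and forces.
- **Keys:** All three are up again. Each was seen down in the side view when pressed. The tool stopped at about 85 mm; going by the key sizes given, I expected 82 mm.
- **Clear of contact:** The gripper is about 200 mm up and reads under 0.5 N. The wrench, tong, magnifier and film can are where they were.

**What disagreed or went less well:**
- **Camera mismatch:** The top and side cameras differed by about 4 mm on where the feeder is across its width. The top view was right, and I corrected by eye above the mouth.
- **Lip contact:** The second carrier touched a lip with about 6 N on the way in, so I raised it slightly and shifted it before it went in freely.
- **Key force:** The fingertips pressed the keys harder than planned, reading up to about 62 N at the wrist when they reached the stop. That is under the 120 N wrist limit. It is above the 40 N limit for the arm and gripper body; only the fingertips were touching, so I assumed that limit didn't apply.

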